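# Centre the pineapple on the coring press and slide it under the blade

### The job

Centre the peeled pineapple on the round white seat of the coring press with light taps of the fingers, low enough on its side that it slides upright instead of rocking or toppling, and leave it standing there. Then push the carriage by the outer face of its push plate all the way in to its stop under the coring head, with the fruit still standing centred. Grip and lift nothing, and leave everything else on the table where it is.

Things in the scene. Friction and masses are not known exactly. Their poses are not given: they have to be found in the camera images.
- corer: the coring press, fixed to the table. Origin on the table, under the seat's axis when joint carriage = 0; z up, +y the way the carriage is pushed in, +x across it to the column's side, roughly away from the robot. Steel base plate 15 mm thick, x -100..100, y -175..325 mm; guide rods and their end blocks on it are at most 35 mm high.
- blade (a point): the lower end of the coring blade, a tube 32 mm wide hanging 200 mm above the table at the press's x 0, y 240 mm. The head above it stays within 60 mm of this axis, apart from its bracket, which runs 362 to 382 mm above the table to the column (x 100..190, y 210..270 mm, 460 mm tall).
- carriage (a joint): the press's sliding carriage, m: 0 at the start (loading position, clear of the head), 0.240 fully in against its stop, seat under the blade. Slides along the press's +y; takes about 4 N plus 10 N per m/s; stays where it is left. A plate 130 mm wide (x), top 44 mm above the table, that carries the white seat and, at its -y end, the push plate.
- seat_centre (a point): centre of the top face of the white seat, a round plastic puck 80 mm in diameter and 28 mm high fixed on the carriage; its flat top is 72 mm above the table, with a ring groove of 36 mm radius. Wet and slippery (friction 0.2 to 0.3). Axes as the press.
- push_face (a point): on the outer face of the push plate, mid-width, 85 mm above the table. The plate is upright, 110 mm wide (press x), from 44 to 104 mm above the table; its face looks along the press's -y, 150 mm from the seat's axis. Press on this face towards +y to push the carriage in. Axes as the press.
- plate_back: the sheet that slopes from the push plate's top edge down towards the seat, bracing it from behind (110 mm wide, its foot 90 mm from the seat's axis); moves with the carriage. Not a handle: the plate is pushed on its outer face, not gripped or hooked here. Origin as seat_centre's, but at table height.
- pineapple: the peeled pineapple on the white seat, 12 to 27 mm off centre towards the press's -x: a yellow barrel 100 mm tall, 98 mm across at half height, 60 mm at the flat top with the pale core in its middle; 0.45 to 0.7 kg. Its flat foot is only 34 mm across, so it wobbles: pushed at half height or lower it slides, well above it may rock. Origin at the foot's centre, z up its axis.
- spare_pineapple: another such peeled pineapple, 100 mm tall and 98 mm across, standing on the table beyond the head end of the press; leave alone. Origin under its centre, z up.
- can_near: plain steel can, 73 mm in diameter, 82 mm tall, standing on the robot's side of the press; leave alone. Origin under its centre.
- can_side: the same kind of can, standing beyond the push-plate end of the press; leave alone. Origin under its centre.
- wash_bottle: white plastic bottle, 62 mm in diameter, 160 mm tall, standing behind the press, near its push-plate end; leave alone. Origin under its centre.
- bowl: steel bowl, 120 mm across, 50 mm tall, standing on the table behind the press (its +x side); leave alone. Origin under its centre.
- eye_gouge: hand gouge with a dark handle 23 mm thick and a V-shaped tip, 170 mm long, lying on the table on the robot's side of the press; leave alone. Origin under the middle, x along it towards the tip.
- brush: white scrubbing brush with a handle, 170 mm long, 44 mm wide, 38 mm high, lying bristles down behind the press (its +x side); leave alone. Origin under its middle, x along it.
Things that resemble listed ones, but are neither listed nor needed, are in the scene too. What is shaped like the pineapple but red is not meant.

How it is judged (in metres and radians):
On the way:
1. the pineapple stands upright and untouched on the seat, its axis within 7 mm of the seat's centre, with the carriage still at the loading end (moved less than 20 mm) (horizontal distance between pineapple and seat_centre below 0.007 m and angle between pineapple's own z axis and vertical below 0.06 rad and value of joint carriage below 0.02 m and linear speed of pineapple below 0.01 m/s and contact force between the fingers and pineapple below 0.05 N), for 0.3 s.
At the end, for the whole second after the job is handed in: The carriage is within 6 mm of its inner stop, and the pineapple stands still and upright (within 3 degrees) on the seat, its axis within 9 mm of the seat's centre (value of joint carriage above 0.234 m and horizontal distance between pineapple and seat_centre below 0.009 m and angle between pineapple's own z axis and vertical below 0.06 rad and z of pineapple in the frame of seat_centre between -0.004 and 0.004 m and linear speed of pineapple below 0.01 m/s and velocity of joint carriage below 0.01 m/s); the robot touches nothing.
It fails at once if the pineapple is rocked by more than 9 degrees, toppled or pushed off the seat (angle between pineapple's own z axis and vertical above 0.16 rad or z of pineapple in the frame of seat_centre below -0.012 m).
It fails at once if the pineapple is lifted off the seat (12 mm or more) (z of pineapple in the frame of seat_centre above 0.012 m).
It fails at once if the pineapple is pushed hard or squeezed (more than 15 N) (contact force between the fingers and pineapple above 15 N).
It fails at once if the push plate is gripped or hooked from behind (the fingers press on its sloping back with more than 2 N) (contact force between the fingers and plate_back above 2 N).
It fails at once if another thing on the table is moved by more than 25 mm (distance of any of spare_pineapple, can_near, can_side, wash_bottle, bowl, eye_gouge, brush from where it was at the start of the episode above 0.025 m).
It also fails if it takes over 61 s, if anything falls off the work surface, if the arm or the gripper's body presses on something with over 40 N, if the wrist force passes 120 N, or if a joint passes its speed limit or range.

### The arm

A 7-joint arm with a two-finger parallel gripper is mounted at the origin on the work surface. World frame = base frame: x ahead of the robot, y to its left, z up, the work surface at z = 0. Lengths are in m, angles in degrees, forces in N, time in s.
With the tool pointing down it reaches from about 0.425 to 0.875 m from the base axis. Payload 4.7 kg.
Tool frame: the origin (TCP) lies at the very end of the fingers, on their centre line; the grasp point (between the pads) lies env.tcp_to_grasp behind it (env.tcp_to_grasp is the distance from the TCP to the grasp point, in m); z points along the fingers, x is the direction in which the jaws open and shut, and the axes are right-handed (so a half turn about z gives the same grasp; the last joint's range is limited). The gripper opens to 87 mm and grips with 3 to 60 N. Pads are 19 mm wide; open, the fingers measure 117 mm over their backs; the gripper's body (75 mm by 190 mm) begins 51 mm behind the grasp point.
Start: joints at [-63.707, 18.392, -4.016, 83.108, 1.295, 78.541, -3.26], TCP at [0.28, 0.587, 0.223] pointing down, gripper open.
Joint ranges: [-163.93, 163.93], [-17.29, 119.83], [-79.2, 71.16], [3.27, 140.29], [-89.18, 269.18], [5.43, 117.66], [-154.24, 154.24]. Speed limits (degrees/s): [147.25, 147.25, 180, 180, 180, 180, 180].

### API

Orientations are given as [roll, pitch, yaw] about the fixed x, y, z axes, in that order (R = Rz(yaw) Ry(pitch) Rx(roll)).
In Python, from cell import env gives the robot as it stands. The module is installed in compiled form; this text tells all that it offers.
- The arm moves only by the tool send_rows, never from a script. Its argument "steps" is a list of rows, each a list of 3 entries, a list of its own where there are three numbers: the shift along the tool's x, y, z in m, then the turn, a rotation vector about the tool's x, y, z in rad, then the finger opening in m, from 0 to 0.087. A call has exactly 5 rows; each row is the pose to reach, as a shift and turn from the pose commanded when the call began, along the tool's axes at that moment; what a row does not reach only later rows make up. A row lasts 1/12 s, in which the tool goes at most 41.7 mm and 7.16 degrees, less where a joint would pass 70% of its speed; a pose out of reach is approached as far as the arm can. A call with a gripper value outside its range is refused whole. The fingers move at their own pace and stop on an object; "grip_force" is the grip in N (left out, the last holds). Time passes only in rows, so rows that repeat a pose let the fingers close, or fill a call up. It gives the time, the measured TCP pose, the force and the opening at its end, in the units of the state.
- env.get_obs(): the state, without advancing time (a new reading comes with each control period).
- env.read_camera(name): name is "scene" or "top" or "wrist"; returns a dict with "pixels" (420x560x3 uint8, red, green, blue), "fx", "fy", "cx", "cy" (pixels), "k1" (the pictures are not rectified: a ray, as slopes to the right and down, at radius r is drawn at 1 + k1 r^2 times it, then the intrinsics apply), "position" and "rotation" of the camera in the world. Camera axes: x right, y up, looking along -z (the intrinsics and any distortion apply to the point x, -y, -z); pixel columns grow to the right and rows downward; lengths in m; the calibration is good to about 2 mm. A picture is of the moment at which its call begins. There is no depth.
- env.sign_off(): hands the job in, once; it reports no verdict.
The state is a dict: "time_s": time; "qpos": joint angles; "joint_velocities": joint speeds; "effort": joint torques, N m; "tool_pos": TCP position; "tool_rot": TCP orientation; "force": force on the tool from outside, world axes, zero at the start; "wrist_torque": the same for the moment, N m; "grip_width": finger opening in m.
Only numpy, scipy, OpenCV 4.12 (cv2) and the standard library are available. Lean on these libraries where they do the work, as an engineer would, in place of code of your own. Each camera call takes 0.05 s, during which the arm holds its last target.

## Working session

There is one attempt and no reset: what is moved stays moved. The work goes in short steps, Python scripts to look and compute and a tool call to move; the robot and the scene stay as the last step left them, time stands still between calls to the robot, and variables do not carry over. Pictures are saved under pics/ and viewed, and the job is handed in when it is done.

Besides the shell and the picture viewer there is one more tool, called after "Call:" as name(argument=value, ...), one argument or row to a line, values as JSON. send_rows: Moves the arm, as the interface text tells. Its arguments: {"type":"object","properties":{"steps":{"type":"array"},"grip_force":{"type":"number"}},"required":["steps"]}

```bash
mkdir -p pics
python3 - <<'E'
from cell import env
import cv2
o=env.get_obs();print(o, env.tcp_to_grasp)
for n in ("scene","top","wrist"):
    c=env.read_camera(n);cv2.imwrite(f"pics/{n}0.png",c["pixels"][:,:,::-1])
    print(n,{k:v for k,v in c.items() if k!="pixels"})
E
```

```text
{'time_s': 0.0, 'qpos': array([-63.70487896,  18.43865384,  -4.01478041,  83.1739821 ,
         1.29247764,  78.54058295,  -3.26080374]), 'joint_velocities': array([-0.11478361, -0.04564322,  0.10722342, -0.01243226, -0.05939784,
        0.03281976,  0.01150301]), 'effort': array([-7.37457549e-05, -4.91287887e+01, -4.03820481e-01, -3.12530994e+01,
       -6.38653035e-02,  4.40971262e-02,  1.84096075e-04]), 'tool_pos': array([0.27950559, 0.58623103, 0.22147405]), 'tool_rot': array([1.79996519e+02, 1.08121035e-01, 6.45125850e+01]), 'force': array([ 0.05937191, -0.06143751,  1.10224916]), 'wrist_torque': array([ 0.02374016, -0.01098584, -0.00880072]), 'grip_width': 0.08739843565187284} 0.0187
scene {'fx': 467.3320959789466, 'fy': 467.3320959789466, 'cx': 271.8714564694394, 'cy': 211.01465584594217, 'k1': 0.008040051677120958, 'position': array([1.34649458, 0.10242502, 1.03183622]), 'rotation': array([42.48220794, -0.18516209, 96.17521467])}
top {'fx': 536.1024579853686, 'fy': 536.1024579853686, 'cx': 278.22646744210243, 'cy': 207.4252421018307, 'k1': -0.2130268522579452, 'position': array([0.4391946 , 0.02423168, 1.49141426]), 'rotation': array([  3.98834096,  -0.80620993, -89.57978838])}
wrist {'fx': 370.5597445768595, 'fy': 370.5597445768595, 'cx': 276.61851696186557, 'cy': 211.4054845427573, 'k1': -0.07279930615832757, 'position': array([0.21279838, 0.6180442 , 0.38424146]), 'rotation': array([-15.39676216,   0.13153516,  64.5375046 ])}
```

View pics/scene0.png

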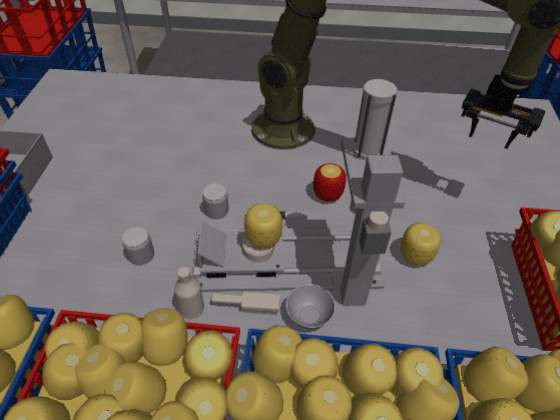

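View pics/top0.png

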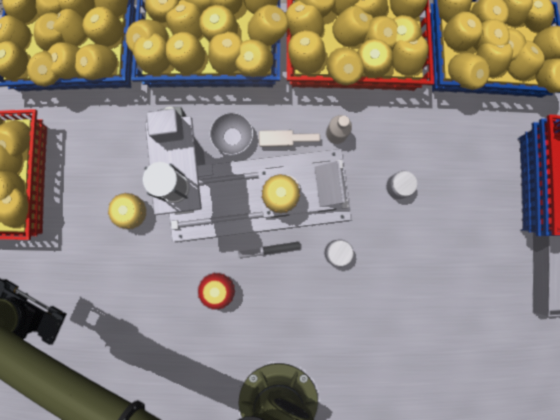

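View pics/wrist0.png

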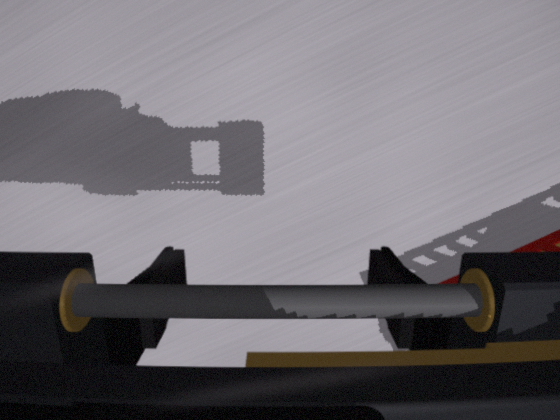

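The top view shows the press at about (170-350, 150-240), with the pineapple at (281,193) on the seat and the push plate at (330,185). The head is at (163,180), the spare at (126,210), can_near at (341,253), can_side at (404,184) and the gouge at (270,248). The red look-alike is at (215,291). I'll enlarge this.

```bash
cat > h.py <<'E'
import numpy as np, cv2
from scipy.spatial.transform import Rotation as R
from cell import env
def cam(n):
    return env.read_camera(n)
def proj(c,P):
    P=np.atleast_2d(P); Rm=R.from_euler('xyz',c['rotation'],degrees=True).as_matrix()
    q=(P-c['position'])@Rm; u=q[:,0]/-q[:,2]; v=-q[:,1]/-q[:,2]; s=1+c['k1']*(u*u+v*v)
    return np.c_[c['cx']+c['fx']*u*s, c['cy']+c['fy']*v*s]
def unproj(c,px,z):
    px=np.atleast_2d(px).astype(float); Rm=R.from_euler('xyz',c['rotation'],degrees=True).as_matrix()
    d=(px-[c['cx'],c['cy']])/[c['fx'],c['fy']]; s=d.copy()
    for _ in range(20): s=d/(1+c['k1']*(s**2).sum(1,keepdims=True))
    r=np.c_[s[:,0],-s[:,1],-np.ones(len(s))]@Rm.T
    z=np.broadcast_to(z,len(r)); t=(z-c['position'][2])/r[:,2]
    return c['position']+r*t[:,None]
def crop(c,x0,y0,x1,y1,k,name,pts=None):
    im=cv2.resize(c['pixels'][y0:y1,x0:x1,::-1],None,fx=k,fy=k,interpolation=cv2.INTER_CUBIC)
    im=np.ascontiguousarray(im)
    if pts is not None:
        for p in pts:
            cv2.circle(im,(int((p[0]-x0+.5)*k),int((p[1]-y0+.5)*k)),2,(255,0,255),-1)
    for t in range((x0//10+1)*10,x1,10):
        X=int((t-x0+.5)*k); cv2.line(im,(X,0),(X,6 if t%50 else 14),(0,255,0),1)
        if t%20==0: cv2.putText(im,str(t),(X-10,24),0,.35,(0,0,255),1)
    for t in range((y0//10+1)*10,y1,10):
        Y=int((t-y0+.5)*k); cv2.line(im,(0,Y),(6 if t%50 else 14,Y),(0,255,0),1)
        if t%20==0: cv2.putText(im,str(t),(8,Y+4),0,.35,(0,0,255),1)
    cv2.imwrite('pics/'+name,im)
E
python3 - <<'E'
from h import *
crop(cam('top'),160,130,360,260,4,'t1.png')
crop(cam('scene'),180,150,380,300,4,'s1.png')
E
```

```text
(no output)
```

View pics/t1.png

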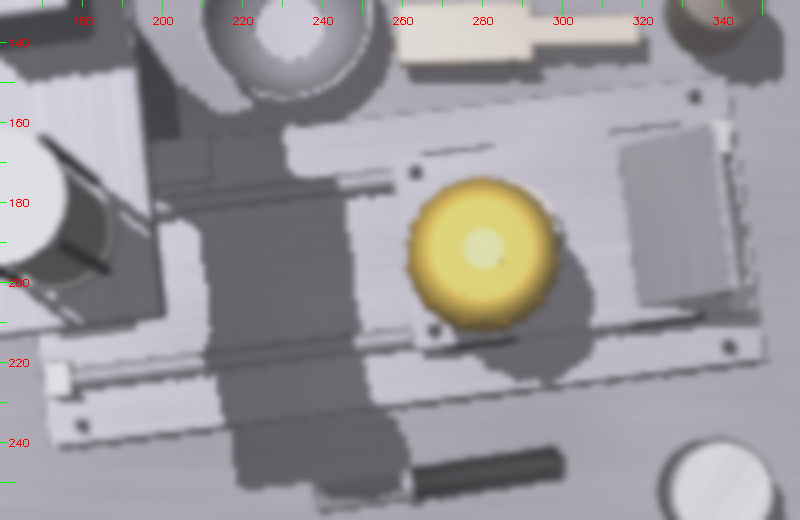

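View pics/s1.png

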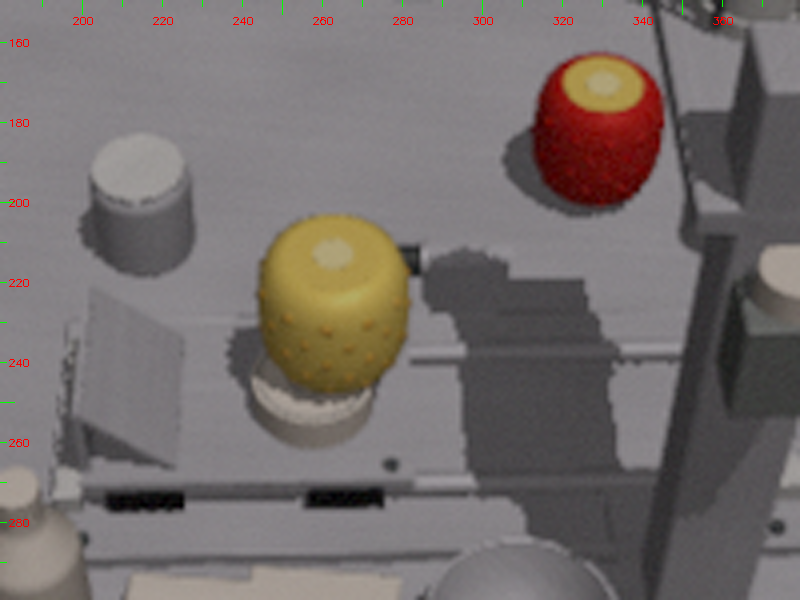

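```bash
cat >> h.py <<'E'
from scipy.optimize import least_squares
def topress(p,P):
    x,y,a=p; P=np.atleast_2d(P); c,s=np.cos(a),np.sin(a)
    return np.c_[x+c*P[:,0]-s*P[:,1], y+s*P[:,0]+c*P[:,1], P[:,2]]
def circ(x,y,r,z,n=48):
    t=np.linspace(0,2*np.pi,n); return np.c_[x+r*np.cos(t),y+r*np.sin(t),0*t+z]
def seg(a,b,n=20): return np.linspace(a,b,n)
E
python3 - <<'E'
from h import *
T=cam('top');S=cam('scene')
P=np.array([[-.1,-.175,.015],[-.1,.325,.015],[.1,-.175,.015]]); px=np.array([[350,220],[174,241],[343,149]])
print(unproj(T,px,.015))
f=lambda p:(proj(T,topress(p,P))-px).ravel()
r=least_squares(f,[.6,0,0]);print(r.x,np.degrees(r.x[2]),r.fun)
p=r.x
def model():
    L=[circ(0,0,.04,.072),circ(0,0,.036,.072),circ(0,0,.04,.044)]
    c=[(-.1,-.175),(-.1,.325),(.1,.325),(.1,-.175)]
    L+=[seg([*c[i],.015],[*c[(i+1)%4],.015],60) for i in range(4)]
    L+=[seg([-.055,-.15,.104],[.055,-.15,.104]),seg([-.055,-.09,.044],[.055,-.09,.044]),seg([-.055,-.15,.044],[-.055,-.15,.104]),seg([.055,-.15,.044],[.055,-.15,.104])]
    return np.vstack(L)
M=topress(p,model())
crop(T,160,130,360,260,4,'t2.png',proj(T,M))
crop(S,180,150,380,300,4,'s2.png',proj(S,M))
# seat's core top
print('fruit by core top', unproj(T,[[280,191.5]],.172))
print('fruit scene', unproj(S,[[262.5,212.5]],.172))
E
```

```text
[[ 0.50899936 -0.19505998  0.015     ]
 [ 0.44679472  0.2918696   0.015     ]
 [ 0.70796256 -0.17615698  0.015     ]]
[ 0.58661839 -0.01399633  0.12551564] 7.19151667418595 [ 1.81314443 -0.10075858 -1.44658777  0.00839321 -0.37319415  0.07263197]
fruit by core top [[0.57084499 0.00224341 0.172     ]]
fruit scene [[ 0.5709134  -0.00214189  0.172     ]]
```

View pics/t2.png

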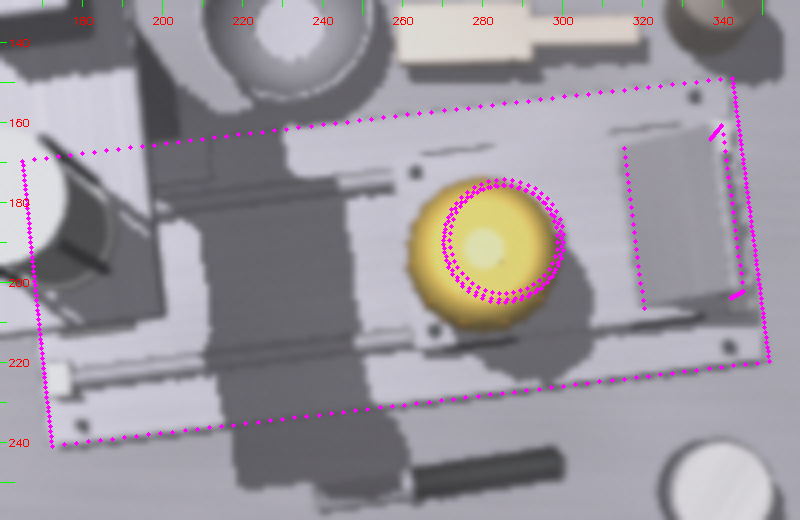

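View pics/s2.png

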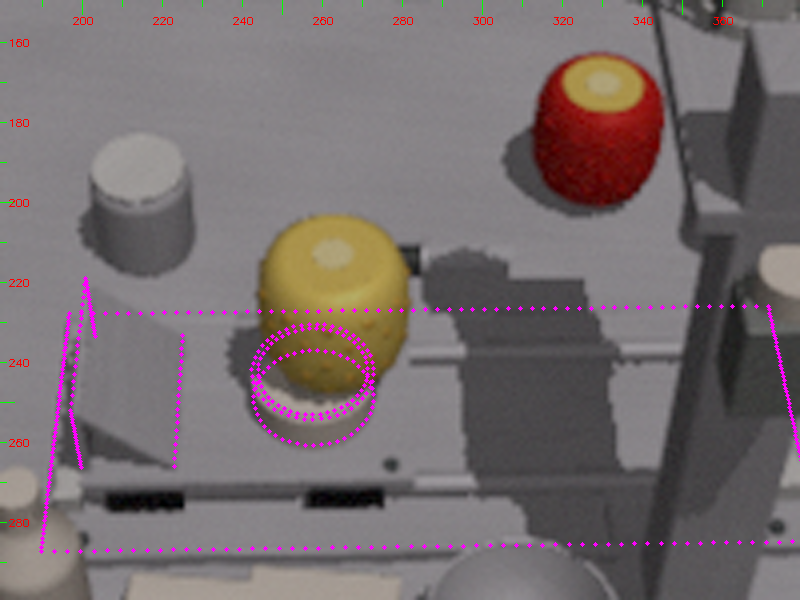

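Top: the fruit's core is at (280,191.5). Scene: the core is at (262.5,212.5) and the white puck spans x 242.5-272.5. The yellow barrel standing on the puck is the target. The others ruled out are the red look-alike at (215,291), the spare at (126,210) with no press under it, and the crate fruit. The two cameras agree to about 3 mm: the fruit is about 14 mm toward -x and 15 mm toward +y from the seat in the press frame.

My plan is to straddle the fruit's near-left side with open fingers, tilted 20° so the tips touch below half height, and push toward the seat.

```bash
cat >> h.py <<'E'
def orient(d,tilt):
    d=np.array([d[0],d[1],0.]);d/=np.linalg.norm(d);Z=np.array([0,0,1.]);t=np.radians(tilt)
    z=-np.cos(t)*Z+np.sin(t)*d; y=np.cos(t)*d+np.sin(t)*Z
    return np.c_[np.cross(y,z),y,z]
def delta(pos,Rt,p0=None,R0=None):
    o=env.get_obs(); p0=o['tool_pos'] if p0 is None else np.array(p0)
    R0=R.from_euler('xyz',o['tool_rot'],degrees=True).as_matrix() if R0 is None else R0
    s=R0.T@(np.array(pos)-p0); rv=R.from_matrix(R0.T@Rt).as_rotvec()
    print('shift',s.round(4),'turn',rv.round(4),np.degrees(np.linalg.norm(rv)).round(1),'len',np.linalg.norm(s).round(4))
E
python3 - <<'E'
from h import *
T=cam('top')
print('cans',unproj(T,[[341,252],[404,184]],.082)[:,:2],'bottle',unproj(T,[[340,124]],.16)[:,:2],'red',unproj(T,[[215,291]],.1)[:,:2],'spare',unproj(T,[[126,210]],.1)[:,:2])
R0=R.from_euler('xyz',env.get_obs()['tool_rot'],degrees=True).as_matrix()
Ro=orient((.76,-.64),20)
delta((.345,.33,.24),R0)
delta((.345,.33,.24),Ro)
delta((.44,.10,.24),Ro,(.345,.33,.24),Ro)
E
```

```text
cans [[ 0.42119192 -0.16125121]
 [ 0.60349859 -0.33228383]] bottle [[ 0.74606119 -0.14931017]] red [[0.31793715 0.16759957]] spare [[0.52621179 0.40683876]]
shift [-0.2036  0.1694 -0.0175] turn [0. 0. 0.] 0.0 len 0.2654
shift [-0.2036  0.1694 -0.0175] turn [-0.3471 -0.0443  0.2525] 24.7 len 0.2654
shift [-0.1147  0.2075  0.0755] turn [0. 0. 0.] 0.0 len 0.2488
```

Call:
send_rows(
  steps=[
    [[-0.02, 0.017, -0.002], [-0.035, -0.004, 0.025], 0.06],
    [[-0.05, 0.042, -0.005], [-0.09, -0.011, 0.063], 0.06],
    [[-0.08, 0.066, -0.007], [-0.14, -0.018, 0.1], 0.06],
    [[-0.11, 0.091, -0.01], [-0.19, -0.024, 0.137], 0.06],
    [[-0.14, 0.116, -0.012], [-0.24, -0.03, 0.174], 0.06],
  ],
)

```text
time_s: 0.82
tool_pos: [0.3245, 0.4089, 0.235]
tool_rot: [166.0, 0.4, 54.4]
force: [0.3, -0.5, -0.0]
grip_width: 0.0632
```

Run:
```python
from h import *
Ro=orient((.76,-.64),20)
delta((.345,.33,.24),Ro)
delta((.42,.16,.24),Ro)
```

```text
shift [-0.0522  0.0619  0.0107] turn [-0.1051 -0.0152  0.0767] 7.5 len 0.0817
shift [-0.1467  0.217   0.05  ] turn [-0.1051 -0.0152  0.0767] 7.5 len 0.2667
```

Call:
send_rows(
  steps=[
    [[-0.022, 0.032, 0.006], [-0.021, -0.003, 0.015], 0.06],
    [[-0.044, 0.064, 0.013], [-0.042, -0.006, 0.031], 0.06],
    [[-0.066, 0.097, 0.02], [-0.063, -0.009, 0.046], 0.06],
    [[-0.088, 0.13, 0.028], [-0.084, -0.012, 0.061], 0.06],
    [[-0.11, 0.163, 0.037], [-0.105, -0.015, 0.077], 0.06],
  ],
)

```text
time_s: 1.23
tool_pos: [0.3967, 0.2222, 0.239]
tool_rot: [160.1, -0.0, 49.9]
force: [0.4, -0.1, 0.4]
grip_width: 0.0602
```

Run:
```python
from h import *
Ro=orient((.76,-.64),20)
delta((.457,.096,.2),Ro)
```

```text
shift [-0.0578  0.1065  0.0801] turn [-0.0015 -0.0008  0.0006] 0.1 len 0.1452
```

Call:
send_rows(
  steps=[
    [[-0.015, 0.027, 0.02], [0, 0, 0], 0.06],
    [[-0.03, 0.054, 0.04], [0, 0, 0], 0.06],
    [[-0.045, 0.08, 0.06], [0, 0, 0], 0.06],
    [[-0.058, 0.1065, 0.08], [0, 0, 0], 0.06],
    [[-0.058, 0.1065, 0.08], [0, 0, 0], 0.06],
  ],
)

```text
time_s: 1.65
tool_pos: [0.457, 0.09, 0.1983]
tool_rot: [160.1, 0.2, 49.4]
force: [-0.6, -0.8, -0.1]
grip_width: 0.0601
```

Run:
```python
from h import *
W=cam('wrist');cv2.imwrite('pics/w1.png',W['pixels'][:,:,::-1]); print(W['position'],W['rotation'])
```

```text
[0.36236915 0.17099719 0.32653355] [-35.27860212   0.25445526  49.4200892 ]
```

View pics/w1.png

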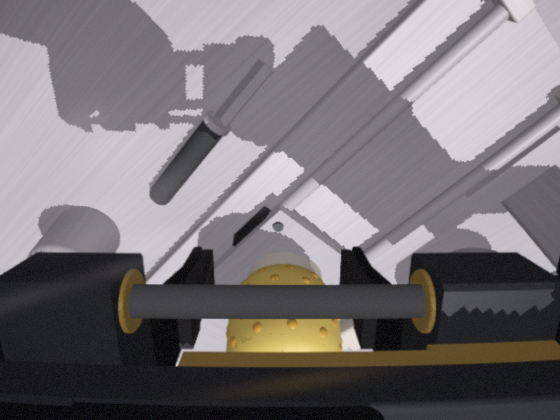

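Run:
```python
from h import *
Ro=orient((.76,-.64),20)
delta((.50,.060,.105),Ro)
```

```text
shift [0.0028 0.0199 0.1069] turn [-0.0032  0.0036 -0.005 ] 0.4 len 0.1088
```

Call:
send_rows(
  steps=[
    [[0.001, 0.005, 0.025], [0, 0, 0], 0.06],
    [[0.001, 0.01, 0.05], [0, 0, 0], 0.06],
    [[0.002, 0.015, 0.08], [0, 0.002, -0.003], 0.06],
    [[0.003, 0.02, 0.107], [-0.003, 0.004, -0.005], 0.06],
    [[0.003, 0.02, 0.107], [-0.003, 0.004, -0.005], 0.06],
  ],
)

```text
time_s: 2.12
tool_pos: [0.4986, 0.0623, 0.1019]
tool_rot: [160.1, 0.3, 50.2]
force: [-0.4, -0.1, 0.6]
grip_width: 0.0601
```

Run:
```python
from h import *
Ro=orient((.76,-.64),20)
delta((.525,.040,.105),Ro)
delta((.5528,.0158,.105),Ro)
crop(cam('top'),220,150,320,225,8,'t3.png')
crop(cam('scene'),200,170,300,245,8,'s3.png')
```

```text
shift [-0.0003  0.0335  0.0089] turn [-0.0011  0.0031  0.0069] 0.4 len 0.0346
shift [-0.0011  0.0681  0.0215] turn [-0.0011  0.0031  0.0069] 0.4 len 0.0714
```

View pics/t3.png

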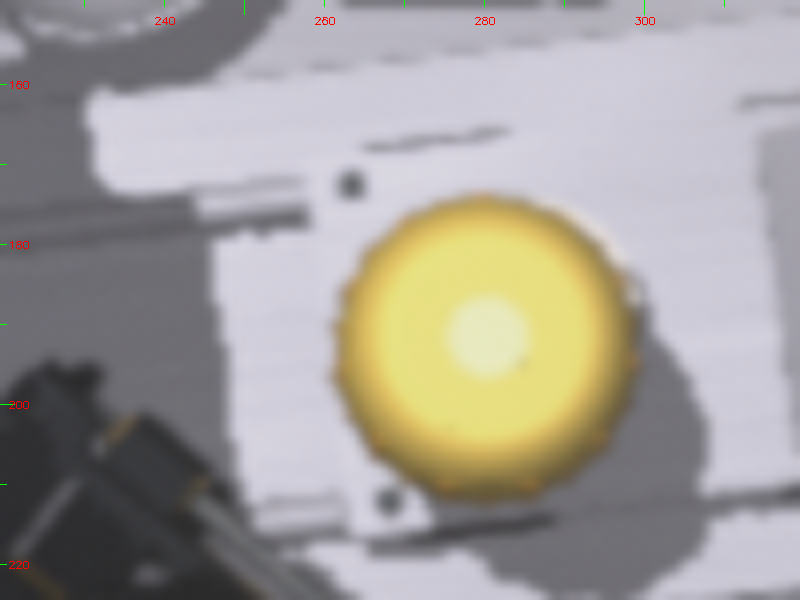

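View pics/s3.png

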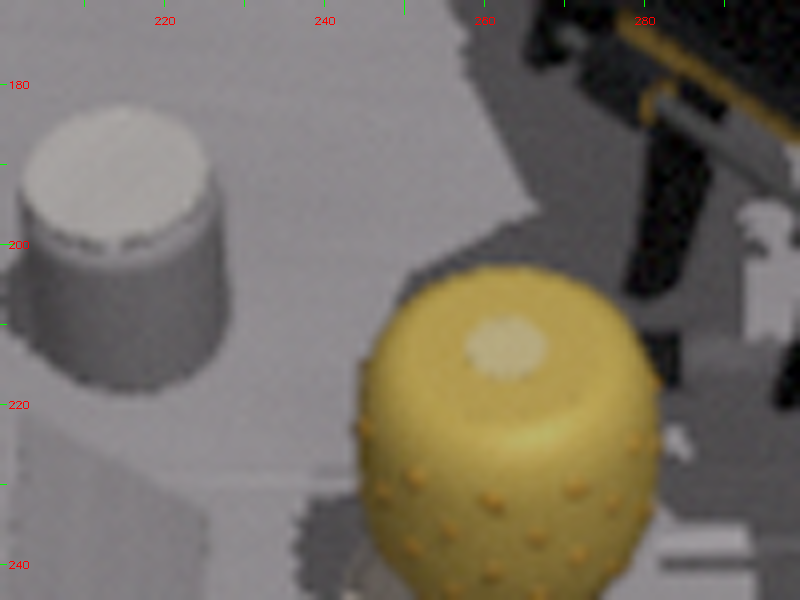

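Call:
send_rows(
  steps=[
    [[0, 0.01, 0.002], [0, 0, 0.003], 0.06],
    [[0, 0.02, 0.005], [0, 0, 0.007], 0.06],
    [[0, 0.03, 0.008], [0, 0, 0.007], 0.06],
    [[0, 0.0365, 0.0105], [0, 0, 0.007], 0.06],
    [[0, 0.0385, 0.011], [0, 0, 0.007], 0.06],
  ],
)

```text
time_s: 2.63
tool_pos: [0.5329, 0.0379, 0.11]
tool_rot: [159.9, -0.3, 49.9]
force: [-0.3, -0.4, 0.3]
grip_width: 0.0602
```

Run:
```python
from h import *
Ro=orient((.76,-.64),20)
delta((.5528,.0158,.106),Ro)
print(env.get_obs()['tool_pos'])
crop(cam('top'),220,150,320,225,8,'t4.png')
```

```text
shift [-0.0041  0.0263  0.0139] turn [ 0.0021 -0.0052 -0.0028] 0.4 len 0.03
[0.5329227  0.03793303 0.11004596]
```

View pics/t4.png

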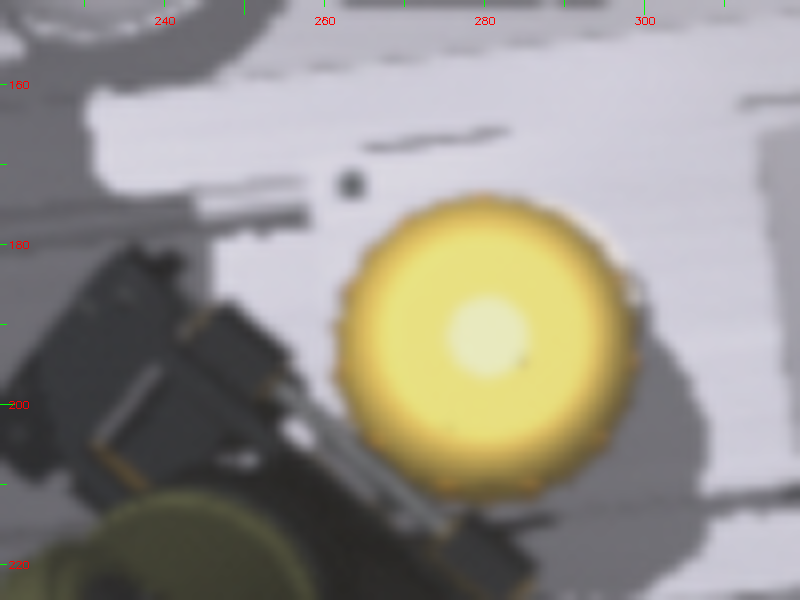

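Call:
send_rows(
  steps=[
    [[-0.001, 0.0015, 0.001], [0, 0, 0], 0.06],
    [[-0.002, 0.003, 0.002], [0, 0, 0], 0.06],
    [[-0.003, 0.0045, 0.003], [0, 0, 0], 0.06],
    [[-0.004, 0.006, 0.0045], [0, 0, 0], 0.06],
    [[-0.004, 0.007, 0.005], [0, 0, 0], 0.06],
  ],
)

```text
time_s: 3.1
tool_pos: [0.5347, 0.0301, 0.1061]
tool_rot: [160.0, -0.2, 49.9]
force: [-0.4, -0.8, 0.5]
grip_width: 0.0599
```

Call:
send_rows(
  steps=[
    [[0, 0.001, 0.0003], [0, 0, 0], 0.06],
    [[0, 0.002, 0.0007], [0, 0, 0], 0.06],
    [[0, 0.003, 0.001], [0, 0, 0], 0.06],
    [[0, 0.004, 0.0014], [0, 0, 0], 0.06],
    [[0, 0.005, 0.0018], [0, 0, 0], 0.06],
  ],
)

```text
time_s: 3.52
tool_pos: [0.5389, 0.0272, 0.1062]
tool_rot: [160.0, -0.2, 50.0]
force: [-1.3, 1.0, 1.2]
grip_width: 0.0602
```

Run:
```python
from h import *
Ro=orient((.76,-.64),20)
delta((.5528,.0158,.106),Ro)
for i in range(3): print(env.get_obs()['tool_pos'],env.get_obs()['force'])
crop(cam('top'),220,150,320,225,8,'t5.png')
crop(cam('scene'),220,190,320,265,8,'s5.png')
```

```text
shift [0.0003 0.0168 0.0063] turn [ 0.0003 -0.0037 -0.0003] 0.2 len 0.018
[0.53889395 0.02715729 0.10620844] [-1.28471597  1.01581701  1.22701792]
[0.53889395 0.02715729 0.10620844] [-1.28471597  1.01581701  1.22701792]
[0.53889395 0.02715729 0.10620844] [-1.28471597  1.01581701  1.22701792]
```

View pics/t5.png

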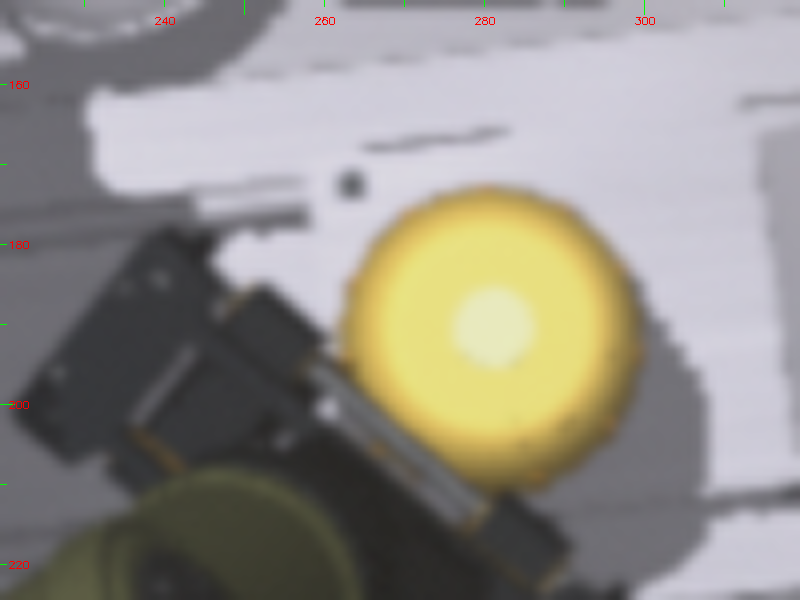

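View pics/s5.png

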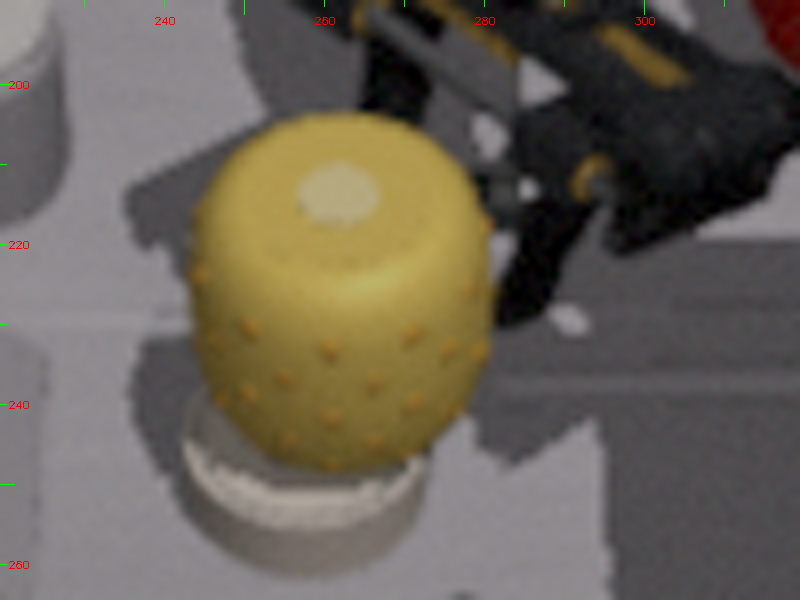

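Run:
```python
from h import *
T=cam('top');S=cam('scene')
print('top',unproj(T,[[281.1,190.3]],.172),'scene',unproj(S,[[261.7,213.6]],.172))
print('plate-foot mid top', unproj(T,[[314.8,166],[319.2,206]],.044), 'bolts',unproj(T,[[263.2,172.5],[268,212]],.044))
a=.1255
for s in [(.587,-.014),(.588,-.012)]:
  M=topress((*s,a),np.vstack([circ(0,0,.04,.072),circ(0,0,.04,.044)]))
  crop(S,220,190,320,265,8,'s5m_%d.png'%(-s[1]*1000),proj(S,M))
```

```text
top [[ 5.73851699e-01 -4.56788849e-04  1.72000000e-01]] scene [[ 0.57479711 -0.0036684   0.172     ]]
plate-foot mid top [[ 0.65447154 -0.0944254   0.044     ]
 [ 0.54506964 -0.10655694  0.044     ]] bolts [[0.63518495 0.04619145 0.044     ]
 [0.52763566 0.03217403 0.044     ]]
```

View pics/s5m_14.png

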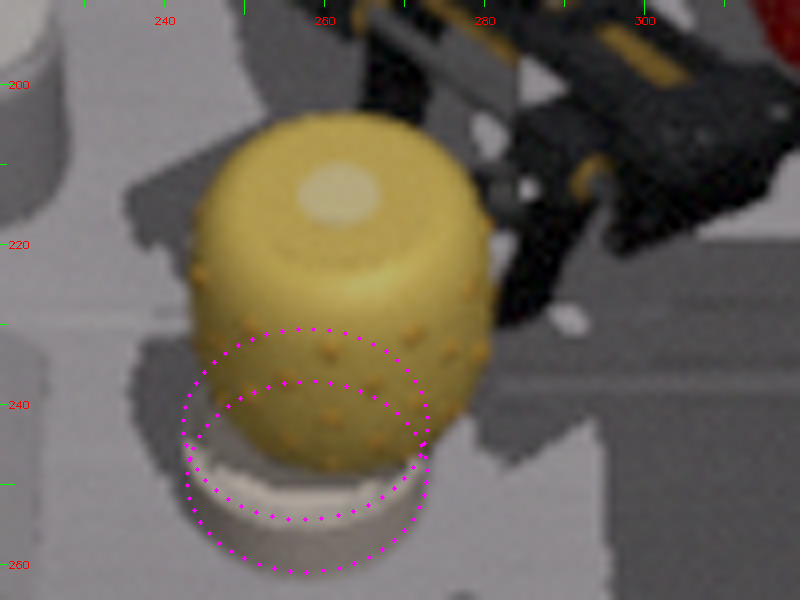

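View pics/s5m_12.png

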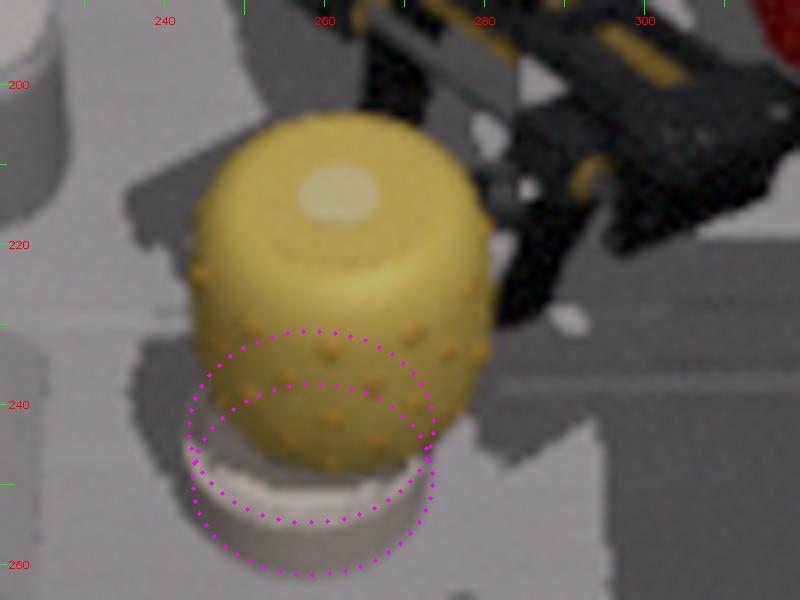

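Call:
send_rows(
  steps=[
    [[0, 0.0011, 0.0004], [0, 0, 0], 0.06],
    [[0, 0.0022, 0.0008], [0, 0, 0], 0.06],
    [[0, 0.0034, 0.0012], [0, 0, 0], 0.06],
    [[0, 0.0045, 0.0016], [0, 0, 0], 0.06],
    [[0, 0.0056, 0.002], [0, 0, 0], 0.06],
  ],
)

```text
time_s: 4.13
tool_pos: [0.5438, 0.023, 0.1064]
tool_rot: [160.0, -0.2, 49.9]
force: [-1.3, 1.0, -0.4]
grip_width: 0.0601
```

Call:
send_rows(
  steps=[
    [[0, 0.0011, 0.0004], [0, 0, 0], 0.06],
    [[0, 0.0022, 0.0008], [0, 0, 0], 0.06],
    [[0, 0.0034, 0.0012], [0, 0, 0], 0.06],
    [[0, 0.0045, 0.0016], [0, 0, 0], 0.06],
    [[0, 0.0052, 0.0019], [0, 0, 0], 0.06],
  ],
)

```text
time_s: 4.55
tool_pos: [0.548, 0.0194, 0.1064]
tool_rot: [160.0, -0.2, 49.9]
force: [-2.6, 1.0, 0.6]
grip_width: 0.0602
```

Run:
```python
from h import *
o=env.get_obs();print(o['tool_pos'],o['force'])
crop(cam('top'),220,150,320,225,8,'t6.png')
crop(cam('scene'),220,190,320,265,8,'s6.png')
```

```text
[0.54799543 0.01937185 0.10641058] [-2.58251376  0.98981882  0.57675681]
```

View pics/t6.png

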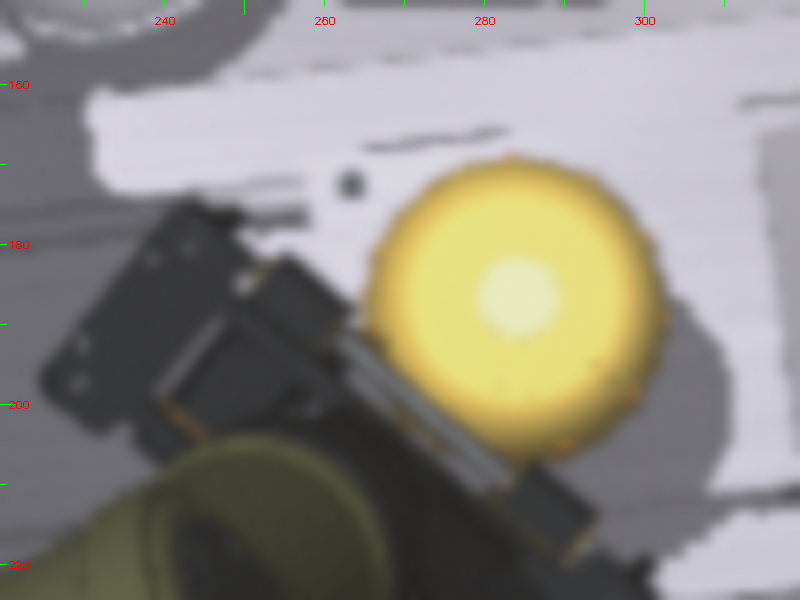

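View pics/s6.png

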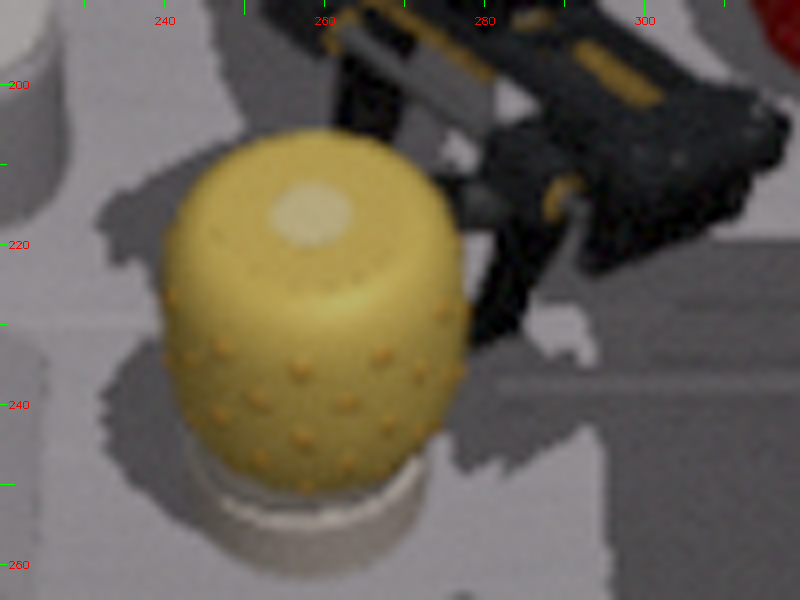

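Run:
```python
from h import *
T=cam('top');S=cam('scene')
print('top',unproj(T,[[284.1,186.7]],.172),'scene',unproj(S,[[258.3,216.1]],.172))
```

```text
top [[ 0.58287422 -0.00782206  0.172     ]] scene [[ 0.58399325 -0.01099596  0.172     ]]
```

Call:
send_rows(
  steps=[
    [[0, 0.001, 0.0003], [0, 0, 0], 0.06],
    [[0, 0.002, 0.0007], [0, 0, 0], 0.06],
    [[0, 0.003, 0.001], [0, 0, 0], 0.06],
    [[0, 0.004, 0.0014], [0, 0, 0], 0.06],
    [[0, 0.005, 0.0018], [0, 0, 0], 0.06],
  ],
)

```text
time_s: 5.17
tool_pos: [0.552, 0.016, 0.1064]
tool_rot: [160.0, -0.2, 49.9]
force: [-1.7, 1.5, 0.3]
grip_width: 0.0599
```

Run:
```python
from h import *
o=env.get_obs();print(o['tool_pos'],o['force'])
crop(cam('top'),220,150,320,225,8,'t7.png')
crop(cam('scene'),220,190,320,265,8,'s7.png')
```

```text
[0.55200803 0.01601341 0.10640871] [-1.72732324  1.48337576  0.3116422 ]
```

View pics/t7.png

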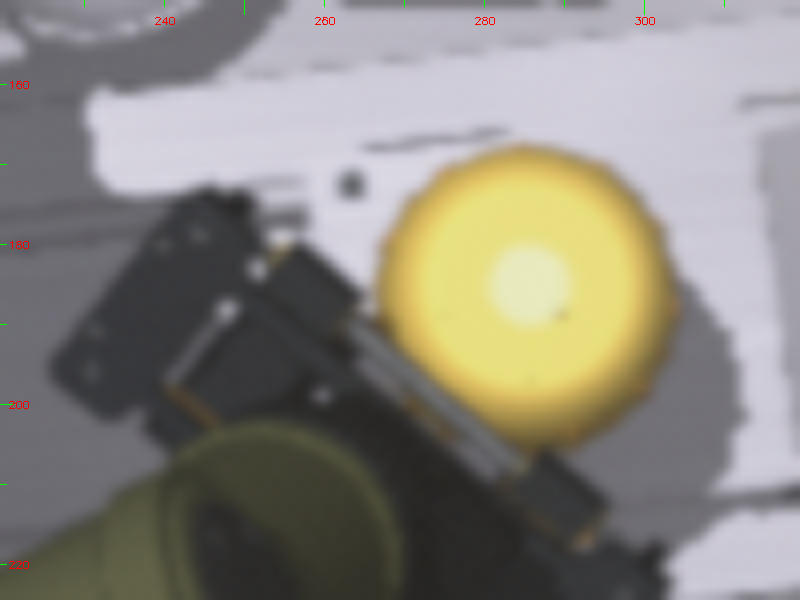

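View pics/s7.png

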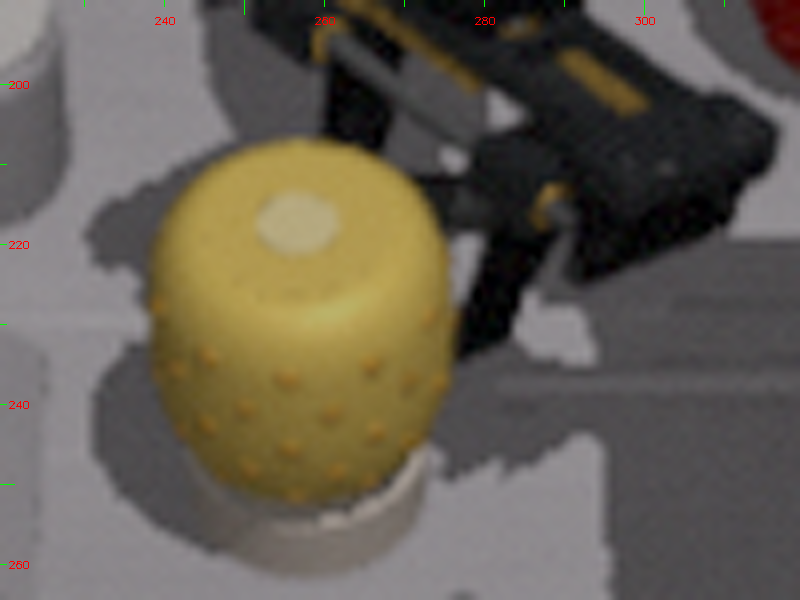

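Run:
```python
from h import *
T=cam('top');S=cam('scene')
print('top',unproj(T,[[285.4,185.1]],.172),'scene',unproj(S,[[256.6,217.2]],.172))
for C,n in((T,'t'),(S,'s')):
  for s in [(.588,-.0143),(.588,-.0118)]: print(n,s,proj(C,[[*s,.172],[*s,.122],[*s,.072]]).round(1).tolist())
```

```text
top [[ 0.58688794 -0.0110163   0.172     ]] scene [[ 0.58806665 -0.01469707  0.172     ]]
t (0.588, -0.0143) [[286.7, 184.7], [286.1, 186.8], [285.6, 188.9]]
t (0.588, -0.0118) [[285.7, 184.7], [285.2, 186.8], [284.7, 188.9]]
s (0.588, -0.0143) [[256.8, 217.2], [257.2, 230.3], [257.5, 242.6]]
s (0.588, -0.0118) [[257.8, 217.3], [258.1, 230.4], [258.5, 242.7]]
```

Call:
send_rows(
  steps=[
    [[0, -0.001, -0.0003], [0, 0, 0], 0.06],
    [[0, -0.004, -0.0014], [0, 0, 0], 0.06],
    [[0, -0.01, -0.0036], [0, 0, 0], 0.06],
    [[0, -0.03, -0.011], [0, 0, 0], 0.06],
    [[0, -0.056, -0.0204], [0, 0, 0], 0.06],
  ],
)

```text
time_s: 5.78
tool_pos: [0.5065, 0.0535, 0.1068]
tool_rot: [159.9, -0.2, 49.7]
force: [-0.7, 0.9, -0.7]
grip_width: 0.0599
```

Call:
send_rows(
  steps=[
    [[0, -0.015, -0.02], [0, 0, 0], 0.06],
    [[0, -0.03, -0.045], [0, 0, 0], 0.06],
    [[0, -0.04, -0.075], [0, 0, 0], 0.06],
    [[0, -0.04, -0.11], [0, 0, 0], 0.06],
    [[0, -0.04, -0.11], [0, 0, 0], 0.06],
  ],
)

```text
time_s: 6.2
tool_pos: [0.4498, 0.1066, 0.202]
tool_rot: [159.8, -0.8, 50.2]
force: [1.3, 1.3, 0.5]
grip_width: 0.0598
```

Run:
```python
from h import *
o=env.get_obs();print(o['tool_pos'],o['tool_rot'],o['force'])
S=cam('scene')
crop(cam('top'),220,150,320,225,8,'t8.png')
M=topress((.588,-.0143,.1255),np.vstack([circ(0,0,.04,.072),circ(0,0,.04,.044)]))
crop(S,220,190,320,265,8,'s8.png',proj(S,M))
```

```text
[0.44984664 0.10664111 0.20204285] [159.79487554  -0.77942031  50.21010164] [1.33567394 1.30000845 0.48557256]
```

View pics/t8.png

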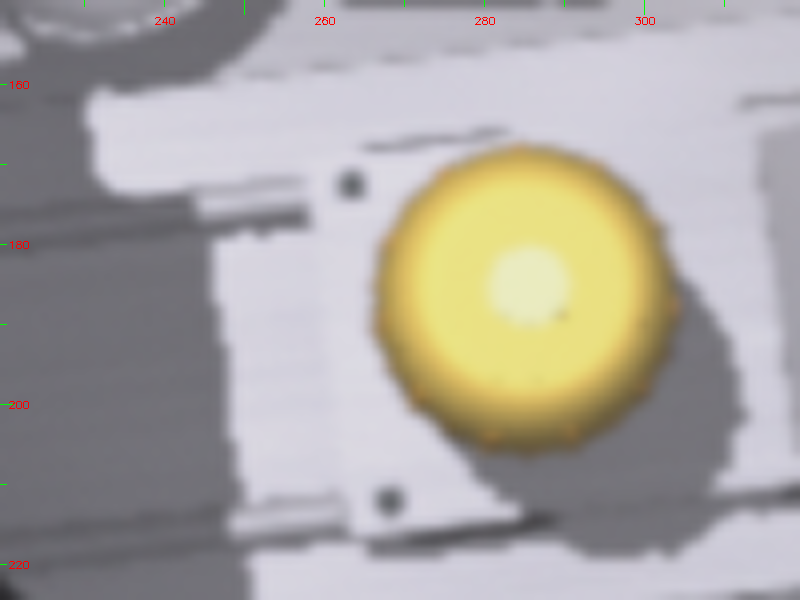

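View pics/s8.png

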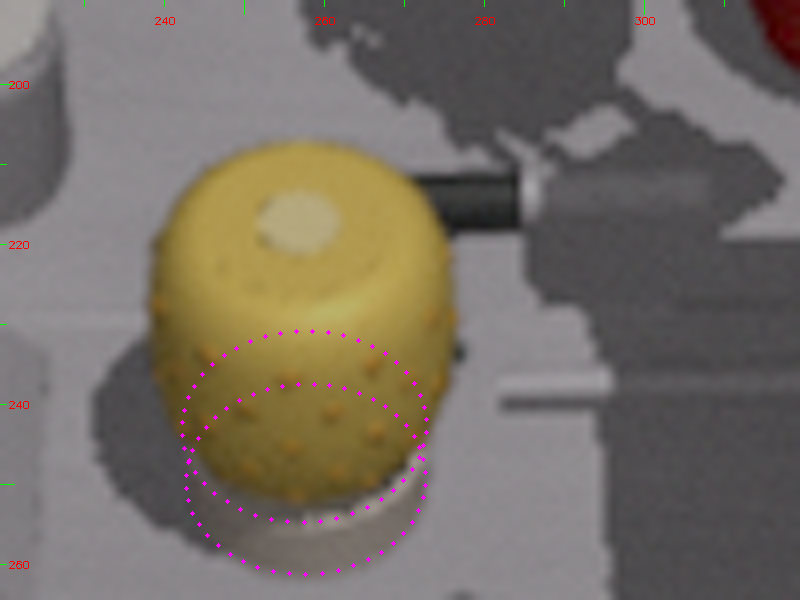

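Both views put the fruit within about 2 mm of the seat's centre. The top core is at (285.4,185.2), with 285.7,184.7 expected. The scene core is at (256.8,217.2), matching what is expected. The fruit is upright and untouched. Next is the carriage push, with the tool passing at a safe height.

```bash
cat >> h.py <<'E'
A=.1255; PD=np.array([-np.sin(A),np.cos(A)])
RP=orient(PD,15)@np.diag([-1,-1,1.])
def pw(x,y,z): return topress((.588,-.013,A),[[x,y,z]])[0]
E
python3 - <<'E'
from h import *
delta((.48,-.10,.24),RP)
print(pw(-.025,-.21,.085))
E
```

```text
shift [-0.1359  0.1602  0.0124] turn [ 0.5807 -0.041   0.7579] 54.8 len 0.2105
[ 0.58948249 -0.22447766  0.085     ]
```

Call:
send_rows(
  steps=[
    [[-0.01, 0.01, -0.01], [0.07, -0.005, 0.09], 0.01],
    [[-0.03, 0.035, -0.012], [0.145, -0.01, 0.19], 0.01],
    [[-0.05, 0.06, -0.01], [0.215, -0.015, 0.28], 0.01],
    [[-0.07, 0.083, -0.005], [0.29, -0.02, 0.375], 0.01],
    [[-0.09, 0.105, 0.0], [0.36, -0.025, 0.47], 0.01],
  ],
)

```text
time_s: 6.72
tool_pos: [0.4661, -0.0318, 0.2318]
tool_rot: [-178.1, -3.2, 23.0]
force: [0.6, -0.1, -0.4]
grip_width: 0.0345
```

Run:
```python
from h import *
delta((.48,-.15,.24),RP)
```

```text
shift [-0.0328  0.1138 -0.0139] turn [ 0.2189 -0.0139  0.2809] 20.4 len 0.1193
```

Call:
send_rows(
  steps=[
    [[-0.007, 0.025, -0.003], [0.05, -0.003, 0.06], 0.01],
    [[-0.014, 0.05, -0.006], [0.1, -0.006, 0.12], 0.01],
    [[-0.021, 0.075, -0.009], [0.15, -0.009, 0.19], 0.01],
    [[-0.028, 0.1, -0.012], [0.2, -0.013, 0.25], 0.01],
    [[-0.033, 0.114, -0.014], [0.219, -0.014, 0.281], 0.01],
  ],
)

```text
time_s: 7.13
tool_pos: [0.4795, -0.153, 0.2394]
tool_rot: [-165.3, 0.2, 7.0]
force: [-1.2, 0.2, -0.5]
grip_width: 0.0112
```

Run:
```python
from h import *
delta(pw(-.025,-.23,.20),RP)
```

```text
shift [0.1006 0.1108 0.0112] turn [ 0.0046  0.0019 -0.0046] 0.4 len 0.1501
```

Call:
send_rows(
  steps=[
    [[0.025, 0.027, 0.003], [0, 0, 0], 0.01],
    [[0.05, 0.055, 0.006], [0, 0, 0], 0.01],
    [[0.075, 0.082, 0.008], [0, 0, 0], 0.01],
    [[0.1, 0.111, 0.011], [0.003, 0.001, -0.003], 0.01],
    [[0.1, 0.111, 0.011], [0.003, 0.001, -0.003], 0.01],
  ],
)

```text
time_s: 7.55
tool_pos: [0.5936, -0.2431, 0.1919]
tool_rot: [-165.2, 0.6, 7.4]
force: [-1.5, 1.7, -2.2]
grip_width: 0.01
```

Run:
```python
from h import *
delta(pw(-.025,-.215,.085),RP)
crop(cam('top'),260,100,420,220,5,'t9.png')
crop(cam('scene'),100,130,300,280,4,'s9.png')
```

```text
shift [-0.0005  0.0138  0.107 ] turn [0.0032 0.0117 0.0003] 0.7 len 0.1079
```

View pics/t9.png

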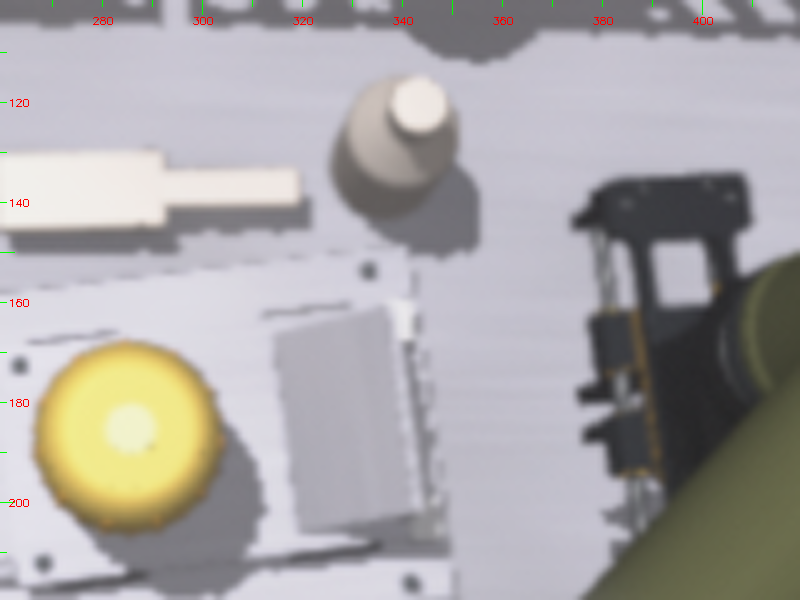

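View pics/s9.png

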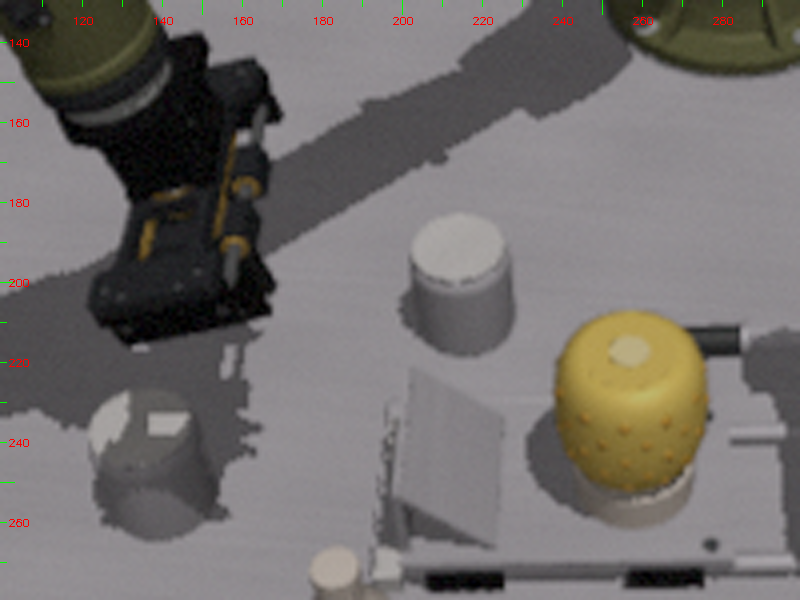

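Call:
send_rows(
  steps=[
    [[0, 0.003, 0.025], [0, 0, 0], 0.01],
    [[0, 0.006, 0.05], [0.001, 0.003, 0], 0.01],
    [[0, 0.01, 0.077], [0.002, 0.006, 0], 0.01],
    [[-0.0005, 0.014, 0.1], [0.003, 0.01, 0], 0.01],
    [[-0.0005, 0.014, 0.107], [0.003, 0.011, 0], 0.01],
  ],
)

```text
time_s: 8.07
tool_pos: [0.5884, -0.2225, 0.092]
tool_rot: [-164.6, -0.5, 7.5]
force: [-0.5, 0.0, 0.8]
grip_width: 0.01
```

Run:
```python
from h import *
o=env.get_obs();print(o['tool_pos'],o['tool_rot'],o['force'])
delta(pw(-.025,-.165,.085),RP)
delta(pw(-.025,-.155,.085),RP)
delta(pw(-.025,.08,.085),RP)
crop(cam('top'),260,100,420,220,5,'t10.png')
crop(cam('scene'),100,130,300,280,4,'s10.png')
```

```text
[ 0.58835233 -0.22245426  0.09196327] [-164.64046632   -0.50943677    7.45688838] [-0.50807823  0.01448051  0.76190428]
shift [ 0.001  -0.0395  0.0181] turn [-0.0063 -0.0074  0.0068] 0.7 len 0.0434
shift [ 0.0011 -0.0491  0.0207] turn [-0.0063 -0.0074  0.0068] 0.7 len 0.0533
shift [ 0.0021 -0.2757  0.083 ] turn [-0.0063 -0.0074  0.0068] 0.7 len 0.2879
```

View pics/t10.png

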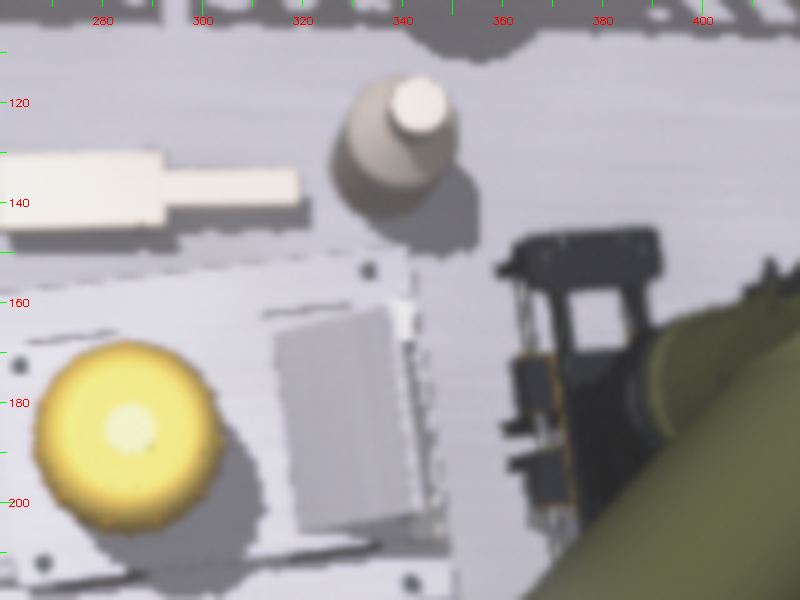

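View pics/s10.png

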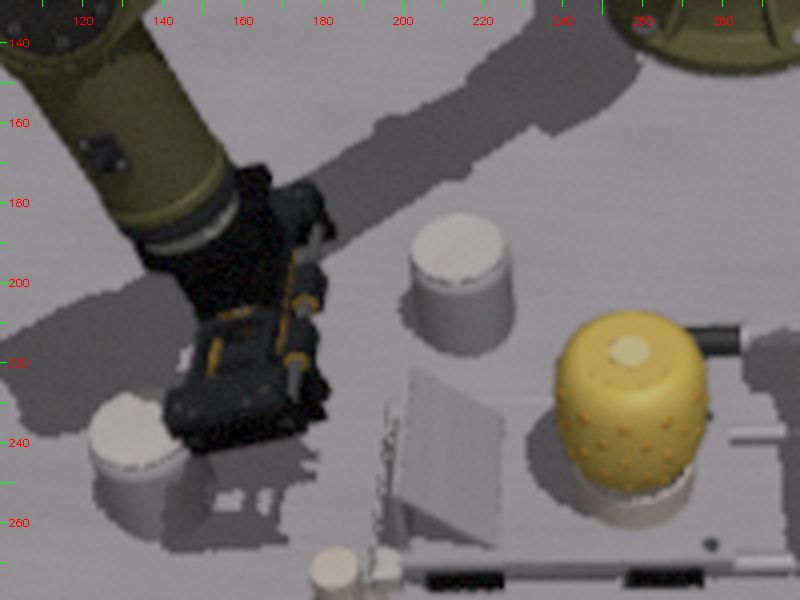

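Call:
send_rows(
  steps=[
    [[0, -0.01, 0.006], [0, 0, 0], 0.01],
    [[0, -0.02, 0.011], [-0.003, -0.003, 0.003], 0.01],
    [[0.001, -0.03, 0.0155], [-0.006, -0.007, 0.006], 0.01],
    [[0.001, -0.036, 0.017], [-0.006, -0.007, 0.006], 0.01],
    [[0.001, -0.0395, 0.018], [-0.006, -0.007, 0.006], 0.01],
  ],
)

```text
time_s: 8.58
tool_pos: [0.5871, -0.1796, 0.0879]
tool_rot: [-165.1, -0.3, 7.4]
force: [0.2, -1.1, 0.5]
grip_width: 0.01
```

Run:
```python
from h import *
o=env.get_obs();print(o['tool_pos'],o['tool_rot'],o['force'])
delta(pw(-.025,-.155,.085),RP)
delta(pw(-.025,.08,.085),RP)
```

```text
[ 0.58707833 -0.17963996  0.08791236] [-165.13072259   -0.28293778    7.40181935] [ 0.18795175 -1.08362973  0.45749271]
shift [-0.0032 -0.0091  0.0054] turn [ 0.0023 -0.0038  0.0048] 0.4 len 0.0111
shift [-0.0023 -0.2363  0.0657] turn [ 0.0023 -0.0038  0.0048] 0.4 len 0.2453
```

Call:
send_rows(
  steps=[
    [[-0.0005, -0.0015, 0.001], [0, 0, 0], 0.01],
    [[-0.001, -0.003, 0.002], [0, 0, 0], 0.01],
    [[-0.0015, -0.005, 0.003], [0, 0, 0], 0.01],
    [[-0.002, -0.007, 0.004], [0, 0, 0], 0.01],
    [[-0.002, -0.009, 0.0045], [0, 0, 0], 0.01],
  ],
)

```text
time_s: 9.0
tool_pos: [0.5831, -0.1743, 0.0852]
tool_rot: [-165.3, -0.2, 7.1]
force: [1.4, -4.1, -0.3]
grip_width: 0.0097
```

Call:
send_rows(
  steps=[
    [[0, -0.002, 0.0005], [0, 0, 0], 0.01],
    [[0, -0.0041, 0.0011], [0, 0, 0], 0.01],
    [[0, -0.0064, 0.0017], [0, 0, 0], 0.01],
    [[0, -0.0089, 0.0024], [0, 0, 0], 0.01],
    [[0, -0.0116, 0.0031], [0, 0, 0], 0.01],
  ],
)

```text
time_s: 9.42
tool_pos: [0.5814, -0.161, 0.0852]
tool_rot: [-165.2, -0.2, 7.2]
force: [-0.9, -4.2, 0.2]
grip_width: 0.0102
```

Run:
```python
from h import *
o=env.get_obs();print(o['tool_pos'],o['tool_rot'],o['force'])
delta(pw(-.025,.08,.085),RP)
T=cam('top');cv2.imwrite('pics/t11.png',T['pixels'][100:260,150:430,::-1].repeat(2,0).repeat(2,1))
crop(cam('scene'),140,130,340,280,4,'s11.png')
```

```text
[ 0.58138969 -0.16101849  0.0852053 ] [-165.21096782   -0.19450157    7.20793468] [-0.87638279 -4.23623876  0.15255766]
shift [ 2.000e-04 -2.185e-01  5.790e-02] turn [ 0.0037 -0.0032  0.0012] 0.3 len 0.226
```

View pics/t11.png

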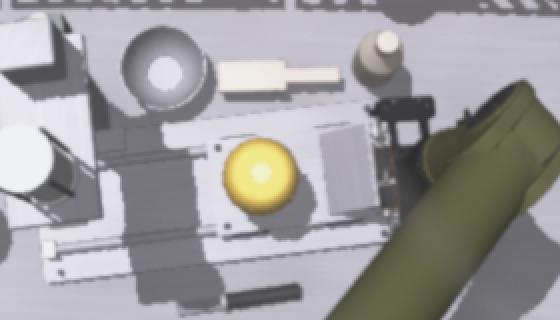

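View pics/s11.png

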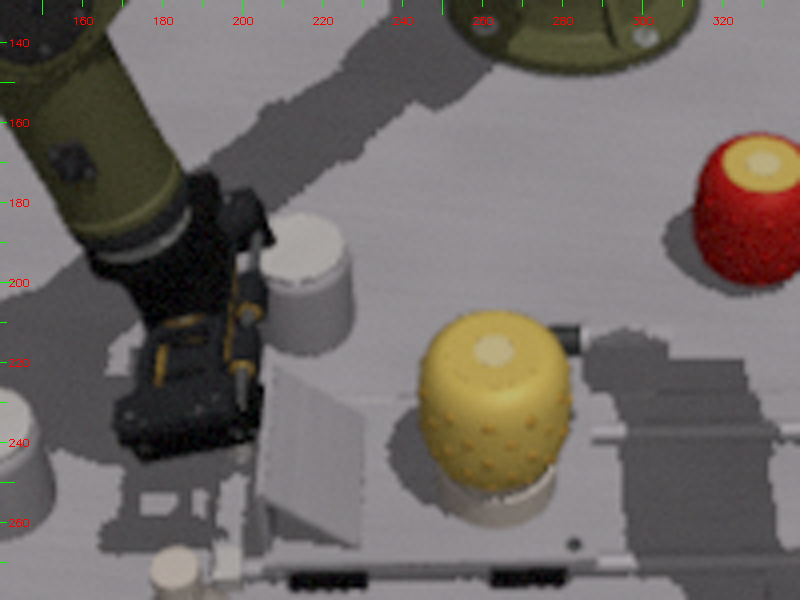

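Call:
send_rows(
  steps=[
    [[0, -0.001, 0.0003], [0, 0, 0], 0.01],
    [[0, -0.003, 0.0008], [0, 0, 0], 0.01],
    [[0, -0.006, 0.0016], [0, 0, 0], 0.01],
    [[0, -0.0097, 0.0026], [0, 0, 0], 0.01],
    [[0, -0.0135, 0.0036], [0, 0, 0], 0.01],
  ],
)

```text
time_s: 9.93
tool_pos: [0.5796, -0.1472, 0.0852]
tool_rot: [-165.2, -0.2, 7.2]
force: [-0.7, -5.0, 0.2]
grip_width: 0.0102
```

Call:
send_rows(
  steps=[
    [[0, -0.0039, 0.001], [0, 0, 0], 0.01],
    [[0, -0.0077, 0.0021], [0, 0, 0], 0.01],
    [[0, -0.0116, 0.0031], [0, 0, 0], 0.01],
    [[0, -0.0154, 0.0041], [0, 0, 0], 0.01],
    [[0, -0.0193, 0.0052], [0, 0, 0], 0.01],
  ],
)

```text
time_s: 10.35
tool_pos: [0.577, -0.1267, 0.0851]
tool_rot: [-165.2, -0.2, 7.2]
force: [-2.3, -4.3, 1.5]
grip_width: 0.01
```

Call:
send_rows(
  steps=[
    [[0, -0.0039, 0.001], [0, 0, 0], 0.01],
    [[0, -0.0077, 0.0021], [0, 0, 0], 0.01],
    [[0, -0.0116, 0.0031], [0, 0, 0], 0.01],
    [[0, -0.0154, 0.0041], [0, 0, 0], 0.01],
    [[0, -0.0193, 0.0052], [0, 0, 0], 0.01],
  ],
)

```text
time_s: 10.77
tool_pos: [0.5744, -0.1068, 0.0851]
tool_rot: [-165.2, -0.2, 7.2]
force: [-2.3, -4.6, 2.1]
grip_width: 0.0101
```

Call:
send_rows(
  steps=[
    [[0, -0.0039, 0.001], [0, 0, 0], 0.01],
    [[0, -0.0077, 0.0021], [0, 0, 0], 0.01],
    [[0, -0.0116, 0.0031], [0, 0, 0], 0.01],
    [[0, -0.0154, 0.0041], [0, 0, 0], 0.01],
    [[0, -0.0193, 0.0052], [0, 0, 0], 0.01],
  ],
)

```text
time_s: 11.18
tool_pos: [0.5718, -0.087, 0.085]
tool_rot: [-165.2, -0.2, 7.2]
force: [-1.9, -4.8, 2.1]
grip_width: 0.01
```

Run:
```python
from h import *
o=env.get_obs();print(o['tool_pos'],o['tool_rot'],o['force'])
delta(pw(-.025,.08,.085),RP)
T=cam('top');cv2.imwrite('pics/t12.png',T['pixels'][100:260,150:430,::-1].repeat(2,0).repeat(2,1))
crop(cam('scene'),180,130,380,280,4,'s12.png')
```

```text
[ 0.57183947 -0.08695412  0.08501091] [-165.15588818   -0.17251133    7.24648727] [-1.85816169 -4.81500196  2.10450961]
shift [ 0.0004 -0.1463  0.0388] turn [ 0.0027 -0.0027  0.0017] 0.2 len 0.1513
```

View pics/t12.png

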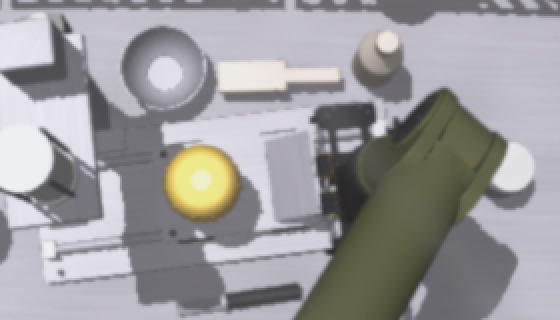

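View pics/s12.png

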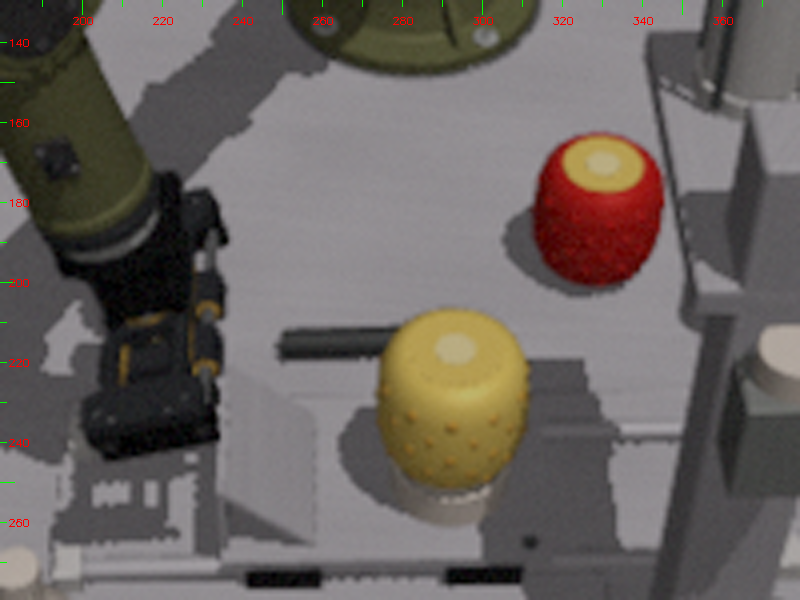

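Call:
send_rows(
  steps=[
    [[0, -0.001, 0.0003], [0, 0, 0], 0.01],
    [[0, -0.003, 0.0008], [0, 0, 0], 0.01],
    [[0, -0.006, 0.0016], [0, 0, 0], 0.01],
    [[0, -0.0097, 0.0026], [0, 0, 0], 0.01],
    [[0, -0.0135, 0.0036], [0, 0, 0], 0.01],
  ],
)

```text
time_s: 11.7
tool_pos: [0.5706, -0.0743, 0.0849]
tool_rot: [-165.2, -0.2, 7.2]
force: [-1.2, -4.4, 0.6]
grip_width: 0.01
```

Call:
send_rows(
  steps=[
    [[0, -0.0039, 0.001], [0, 0, 0], 0.01],
    [[0, -0.0077, 0.0021], [0, 0, 0], 0.01],
    [[0, -0.0116, 0.0031], [0, 0, 0], 0.01],
    [[0, -0.0154, 0.0041], [0, 0, 0], 0.01],
    [[0, -0.0193, 0.0052], [0, 0, 0], 0.01],
  ],
)

```text
time_s: 12.12
tool_pos: [0.5679, -0.0533, 0.0848]
tool_rot: [-165.2, -0.2, 7.2]
force: [-1.5, -5.5, 2.1]
grip_width: 0.0102
```

Call:
send_rows(
  steps=[
    [[0, -0.0039, 0.001], [0, 0, 0], 0.01],
    [[0, -0.0077, 0.0021], [0, 0, 0], 0.01],
    [[0, -0.0116, 0.0031], [0, 0, 0], 0.01],
    [[0, -0.0154, 0.0041], [0, 0, 0], 0.01],
    [[0, -0.0193, 0.0052], [0, 0, 0], 0.01],
  ],
)

```text
time_s: 12.53
tool_pos: [0.5654, -0.0335, 0.0848]
tool_rot: [-165.2, -0.2, 7.2]
force: [-1.8, -4.7, 3.0]
grip_width: 0.0097
```

Call:
send_rows(
  steps=[
    [[0, -0.0039, 0.001], [0, 0, 0], 0.01],
    [[0, -0.0077, 0.0021], [0, 0, 0], 0.01],
    [[0, -0.0116, 0.0031], [0, 0, 0], 0.01],
    [[0, -0.0154, 0.0041], [0, 0, 0], 0.01],
    [[0, -0.0193, 0.0052], [0, 0, 0], 0.01],
  ],
)

```text
time_s: 12.95
tool_pos: [0.5628, -0.0136, 0.0847]
tool_rot: [-165.2, -0.2, 7.2]
force: [-1.7, -4.2, 2.4]
grip_width: 0.0103
```

Call:
send_rows(
  steps=[
    [[0, -0.0039, 0.001], [0, 0, 0], 0.01],
    [[0, -0.0077, 0.0021], [0, 0, 0], 0.01],
    [[0, -0.0116, 0.0031], [0, 0, 0], 0.01],
    [[0, -0.0154, 0.0041], [0, 0, 0], 0.01],
    [[0, -0.0185, 0.005], [0, 0, 0], 0.01],
  ],
)

```text
time_s: 13.37
tool_pos: [0.5604, 0.0058, 0.0846]
tool_rot: [-165.1, -0.2, 7.3]
force: [-1.8, -3.9, 2.3]
grip_width: 0.01
```

Run:
```python
from h import *
o=env.get_obs();print(o['tool_pos'],o['tool_rot'],o['force'])
delta(pw(-.025,.08,.085),RP)
T=cam('top');cv2.imwrite('pics/t13.png',T['pixels'][100:260,150:430,::-1].repeat(2,0).repeat(2,1))
crop(cam('scene'),220,130,420,280,4,'s13.png')
```

```text
[0.56039048 0.00575439 0.08455961] [-165.14499019   -0.19971506    7.25588237] [-1.78913748 -3.9073507   2.2660457 ]
shift [ 0.0001 -0.0561  0.0144] turn [ 0.0025 -0.0031  0.002 ] 0.3 len 0.0579
```

View pics/t13.png

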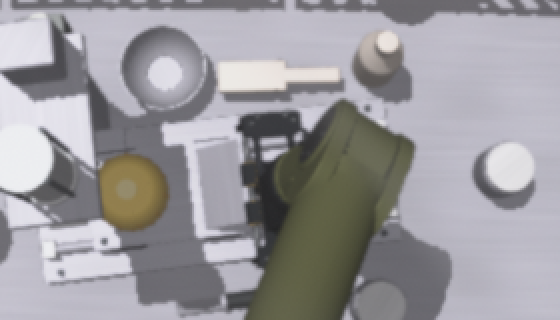

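View pics/s13.png

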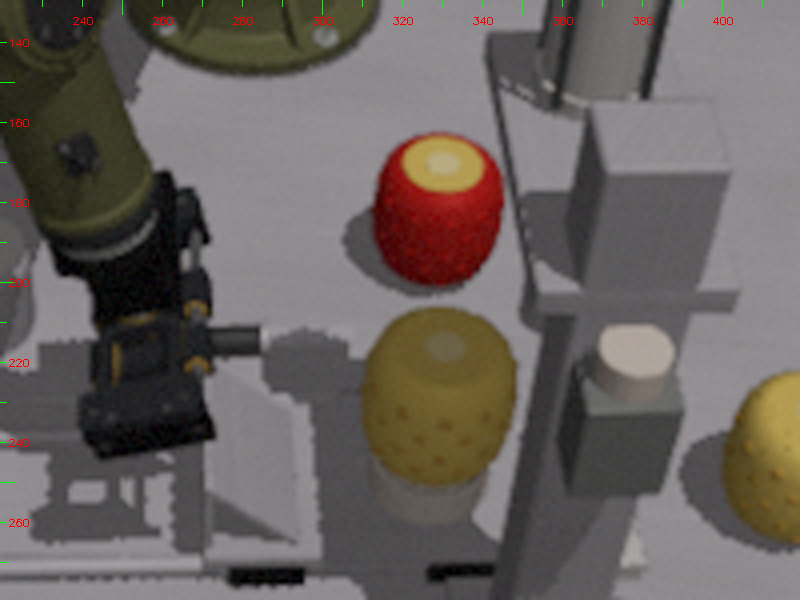

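Call:
send_rows(
  steps=[
    [[0, -0.001, 0.0003], [0, 0, 0], 0.01],
    [[0, -0.003, 0.0008], [0, 0, 0], 0.01],
    [[0, -0.006, 0.0016], [0, 0, 0], 0.01],
    [[0, -0.0097, 0.0026], [0, 0, 0], 0.01],
    [[0, -0.0135, 0.0036], [0, 0, 0], 0.01],
  ],
)

```text
time_s: 13.88
tool_pos: [0.559, 0.0181, 0.0845]
tool_rot: [-165.2, -0.2, 7.2]
force: [-1.2, -4.6, 1.4]
grip_width: 0.0099
```

Call:
send_rows(
  steps=[
    [[0, -0.0039, 0.001], [0, 0, 0], 0.01],
    [[0, -0.0077, 0.0021], [0, 0, 0], 0.01],
    [[0, -0.0115, 0.003], [0, 0, 0], 0.01],
    [[0, -0.015, 0.004], [0, 0, 0], 0.01],
    [[0, -0.018, 0.0048], [0, 0, 0], 0.01],
  ],
)

```text
time_s: 14.3
tool_pos: [0.5564, 0.038, 0.0844]
tool_rot: [-165.2, -0.2, 7.3]
force: [-0.8, -5.0, 1.1]
grip_width: 0.0101
```

Call:
send_rows(
  steps=[
    [[0, -0.0027, 0.0007], [0, 0, 0], 0.01],
    [[0, -0.0052, 0.0014], [0, 0, 0], 0.01],
    [[0, -0.0077, 0.0021], [0, 0, 0], 0.01],
    [[0, -0.01, 0.0027], [0, 0, 0], 0.01],
    [[0, -0.0122, 0.0033], [0, 0, 0], 0.01],
  ],
)

```text
time_s: 14.72
tool_pos: [0.5548, 0.0501, 0.0844]
tool_rot: [-165.2, -0.2, 7.2]
force: [-2.0, -4.7, 1.8]
grip_width: 0.0102
```

Call:
send_rows(
  steps=[
    [[0, -0.0018, 0.0005], [0, 0, 0], 0.01],
    [[0, -0.0035, 0.0009], [0, 0, 0], 0.01],
    [[0, -0.005, 0.0013], [0, 0, 0], 0.01],
    [[0, -0.0063, 0.0017], [0, 0, 0], 0.01],
    [[0, -0.0075, 0.002], [0, 0, 0], 0.01],
  ],
)

```text
time_s: 15.13
tool_pos: [0.5538, 0.0577, 0.0843]
tool_rot: [-165.2, -0.2, 7.2]
force: [-1.8, -4.2, 2.8]
grip_width: 0.0097
```

Run:
```python
from h import *
o=env.get_obs();print(o['tool_pos'],o['tool_rot'],o['force'])
delta(pw(-.025,.08,.085),RP)
crop(cam('scene'),220,130,420,280,4,'s14.png')
```

```text
[0.55381208 0.05773697 0.08434823] [-165.17276772   -0.20357548    7.23812866] [-1.77279073 -4.19233727  2.79920947]
shift [ 0.0001 -0.0055  0.0008] turn [ 0.003  -0.0032  0.0017] 0.3 len 0.0056
```

View pics/s14.png

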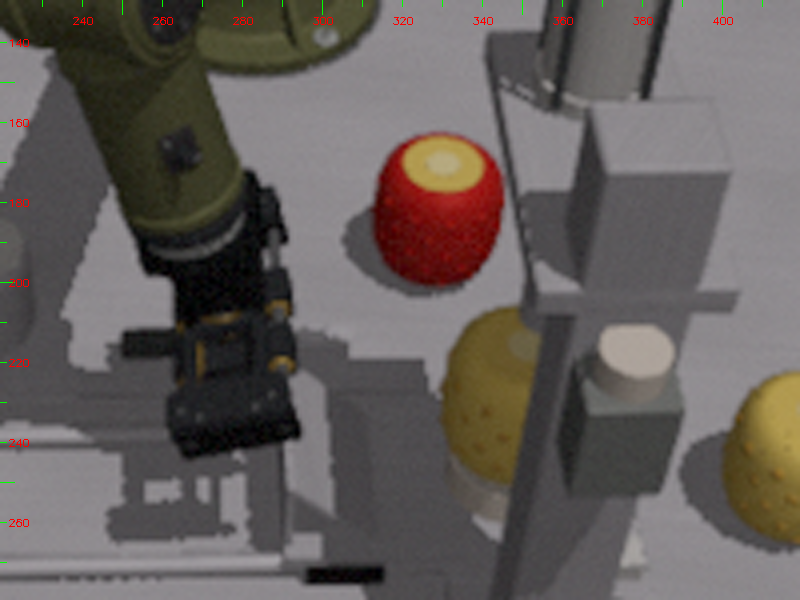

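Now slowly, about 1 mm per row, until the stop shows as a force rise.

Call:
send_rows(
  steps=[
    [[0, -0.001, 0.0002], [0, 0, 0], 0.01],
    [[0, -0.002, 0.0005], [0, 0, 0], 0.01],
    [[0, -0.003, 0.0008], [0, 0, 0], 0.01],
    [[0, -0.004, 0.0011], [0, 0, 0], 0.01],
    [[0, -0.0045, 0.0012], [0, 0, 0], 0.01],
  ],
)

```text
time_s: 15.6
tool_pos: [0.5532, 0.0625, 0.0843]
tool_rot: [-165.2, -0.2, 7.2]
force: [-2.2, -3.1, 2.5]
grip_width: 0.0103
```

Call:
send_rows(
  steps=[
    [[0, -0.0006, 0.0002], [0, 0, 0], 0.01],
    [[0, -0.0012, 0.0003], [0, 0, 0], 0.01],
    [[0, -0.0018, 0.0005], [0, 0, 0], 0.01],
    [[0, -0.0024, 0.0006], [0, 0, 0], 0.01],
    [[0, -0.003, 0.0008], [0, 0, 0], 0.01],
  ],
)

```text
time_s: 16.02
tool_pos: [0.5531, 0.0638, 0.0844]
tool_rot: [-165.3, -0.2, 7.2]
force: [-2.1, -8.5, 3.6]
grip_width: 0.0101
```

Call:
send_rows(
  steps=[
    [[0, -0.0005, 0.0001], [0, 0, 0], 0.01],
    [[0, -0.001, 0.0003], [0, 0, 0], 0.01],
    [[0, -0.0015, 0.0004], [0, 0, 0], 0.01],
    [[0, -0.002, 0.0005], [0, 0, 0], 0.01],
    [[0, -0.002, 0.0005], [0, 0, 0], 0.01],
  ],
)

```text
time_s: 16.43
tool_pos: [0.5531, 0.064, 0.0844]
tool_rot: [-165.4, -0.2, 7.1]
force: [-1.8, -9.5, 3.9]
grip_width: 0.01
```

The force doubled while the tool stayed put, so the carriage is against its stop. Now I'll back off straight and slowly.

Call:
send_rows(
  steps=[
    [[0, 0.004, -0.001], [0, 0, 0], 0.01],
    [[0, 0.01, -0.0027], [0, 0, 0], 0.01],
    [[0, 0.02, -0.0054], [0, 0, 0], 0.01],
    [[0, 0.035, -0.0094], [0, 0, 0], 0.01],
    [[0, 0.055, -0.0147], [0, 0, 0], 0.01],
  ],
)

```text
time_s: 16.85
tool_pos: [0.5601, 0.0128, 0.0845]
tool_rot: [-165.0, -0.2, 7.4]
force: [0.6, 0.2, 0.2]
grip_width: 0.0102
```

Call:
send_rows(
  steps=[
    [[0, 0.03, -0.02], [0, 0, 0], 0.01],
    [[0, 0.06, -0.045], [0, 0, 0], 0.01],
    [[0, 0.085, -0.075], [0, 0, 0], 0.01],
    [[0, 0.11, -0.105], [0, 0, 0], 0.01],
    [[0, 0.11, -0.105], [0, 0, 0], 0.01],
  ],
)

```text
time_s: 17.27
tool_pos: [0.5782, -0.1306, 0.1623]
tool_rot: [-165.6, -0.6, 6.7]
force: [-0.9, -0.6, 0.9]
grip_width: 0.0099
```

Run:
```python
from h import *
o=env.get_obs();print(o['tool_pos'],o['tool_rot'],o['force'])
T=cam('top');S=cam('scene')
f=pw(0,.24,.072)
M=topress((f[0],f[1],A),np.vstack([circ(0,0,.04,.072),[[0,0,.1]],[[0,0,.1]]])); M[-1,2]=.172
M=np.vstack([topress((f[0],f[1],A),np.vstack([circ(0,0,.04,.072),circ(0,0,.04,.044)])),[[f[0],f[1],.172]]])
P=seg(pw(-.055,.09,.104),pw(.055,.09,.104)); 
crop(S,260,180,380,270,6,'s15.png',proj(S,np.vstack([M,P])))
cv2.imwrite('pics/t15.png',T['pixels'][100:260,100:430,::-1].repeat(2,0).repeat(2,1))
crop(T,150,150,280,240,6,'t15b.png',proj(T,np.vstack([P,[[f[0],f[1],.172]]])))
```

```text
[ 0.57824086 -0.13061317  0.1623314 ] [-165.58609478   -0.61102812    6.71258991] [-0.92857447 -0.64526511  0.89814083]
```

View pics/s15.png

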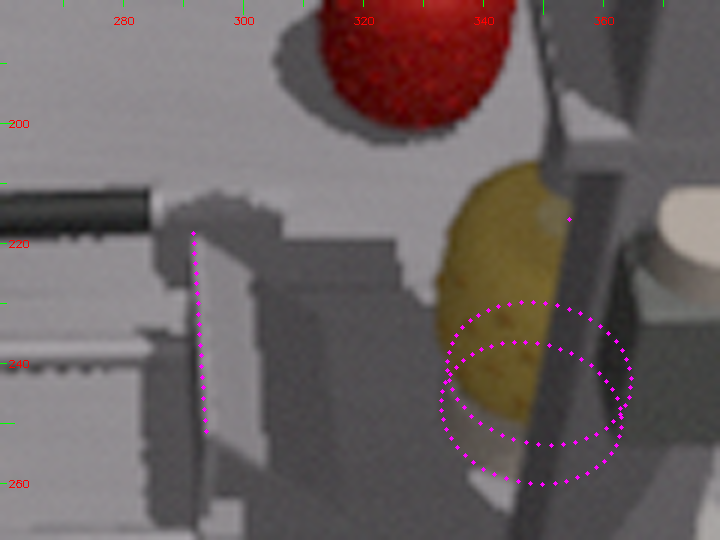

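View pics/t15b.png

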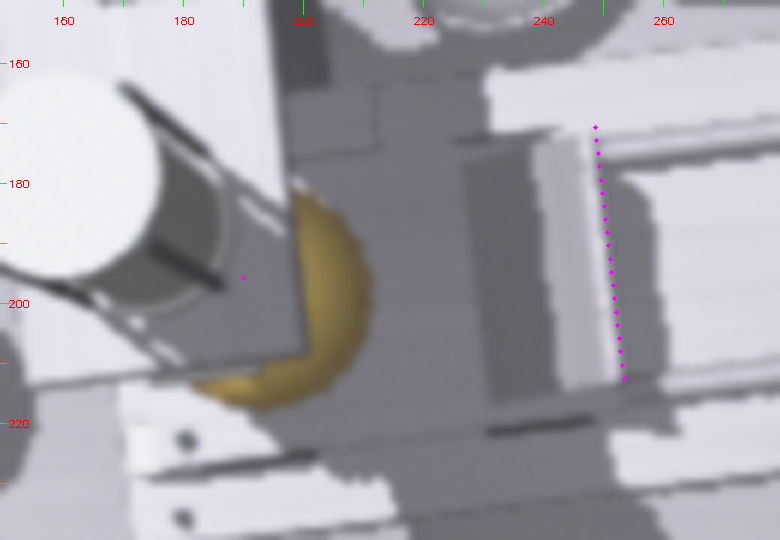

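View pics/t15.png

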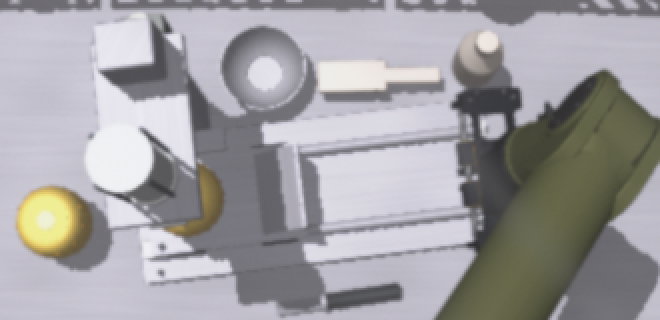

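Run:
```python
from h import *
S=cam('scene');T=cam('top')
f=pw(0,.24,.072)
for z in(.112,.122,.132): print(z,proj(S,circ(f[0],f[1],.049,z))[:,0].min().round(1), proj(T,circ(f[0],f[1],.049,z)).max(0).round(1))
a=proj(T,[[*f[:2],.122]]);print(a)
o=env.get_obs();print(o['time_s'],o['force'],o['joint_velocities'].round(2))
```

```text
0.112 332.2 [212.3 216.9]
0.122 332.6 [211.9 216.7]
0.132 332.9 [211.5 216.5]
[[192.99689072 197.74557523]]
17.4667 [-0.29360588  0.43307119 -0.27904711] [-1.18  0.12 -0.61  0.68  0.34  0.   -0.19]
```

The silhouette matches a centred fruit. Scene left edge: 332.3 measured against 332.6. Top right and bottom edges: 211.5/217.8 against 211.9/216.7. I'll hold still briefly and hand in.

Call:
send_rows(
  steps=[
    [[0, 0, -0.005], [0, 0, 0], 0.01],
    [[0, 0, -0.01], [0, 0, 0], 0.01],
    [[0, 0, -0.01], [0, 0, 0], 0.01],
    [[0, 0, -0.01], [0, 0, 0], 0.01],
    [[0, 0, -0.01], [0, 0, 0], 0.01],
  ],
)

```text
time_s: 17.88
tool_pos: [0.5767, -0.1234, 0.1675]
tool_rot: [-165.2, -0.2, 7.3]
force: [0.7, 1.3, -0.1]
grip_width: 0.0099
```

```bash
python3 -c "
from cell import env
print(env.get_obs()['force'],env.sign_off())"
```

```text
the job is handed in; nothing more can be done
[ 0.68809517  1.32209909 -0.10047961] None
```

I centred the pineapple on the seat, pushed the carriage in to its stop, and handed the job in at about 18 s. I got no verdict.

- **Centring:** I slid the fruit about 20 mm with a few short, slow pushes. The open fingers were tilted 20° and touched it about 10 mm below half height, with forces of about 3 N at most. After I backed off, it stood upright, and both cameras put it within about 2 mm of the seat's centre.
- **Carriage:** I pushed the outer face of the push plate slowly, at 4–5 N. At the end the force rose to about 9.5 N while the tool stopped moving, which I took as the stop. In the pictures the push plate sits within about 2 mm of where it should be when fully in.
- **Last checks:** The robot was clear and touching nothing. The column and head partly hid the fruit, so I compared its visible edges with a centred fruit. Two edges agreed within 0.4 px, but the lower edge in the top view was off by about 1 px (2–3 mm). The other objects looked unmoved in the pictures, but I did not measure them again.
- **Camera disagreement:** The scene and top cameras differed by 2–4 mm along y in absolute position. They agreed on where the fruit sat relative to the seat, and I relied on that.

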